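# Gauge the pipe caps and put them away by size

### The job

The tap comes off today and the pipe caps for its 22 mm pipes have got mixed with ones for 15 mm pipe that look the same from outside: slide the three caps, one at a time and without forcing, on to the stepped brass gauge as far as they go - a 22 mm cap goes right down to the steel foot, a 15 mm cap can only go down to the step. Put each cap away before trying the next: 22 mm caps in the open drawer of the red fittings box, 15 mm caps in the blue caddy. When all three are sorted push the drawer fully shut, and leave the tin, jar, shaker and mill where they stand.

Things in the scene. Friction and masses are not known exactly. Their poses are not given: they have to be found in the camera images.
- cap_a: One of three pipe caps alike outside: upright white ribbed plastic cylinder, grey ring at its open mouth, closed top; 32 mm across, 44 mm tall, about 40 g; stands mouth down. Origin: centre of the mouth's rim (underside); z up. The hidden bore, 38 mm deep, is 24 mm wide (cap for 22 mm pipe) or 17 mm (for 15 mm pipe); which caps are which is only found by trying.
- cap_b: Another of three pipe caps alike outside: upright white ribbed plastic cylinder, grey ring at its open mouth, closed top; 32 mm across, 44 mm tall, about 40 g; stands mouth down. Origin: centre of the mouth's rim (underside); z up. The hidden bore, 38 mm deep, is 24 mm wide (cap for 22 mm pipe) or 17 mm (for 15 mm pipe); which caps are which is only found by trying.
- cap_c: The third of three pipe caps alike outside: upright white ribbed plastic cylinder, grey ring at its open mouth, closed top; 32 mm across, 44 mm tall, about 40 g; stands mouth down. Origin: centre of the mouth's rim (underside); z up. The hidden bore, 38 mm deep, is 24 mm wide (cap for 22 mm pipe) or 17 mm (for 15 mm pipe); which caps are which is only found by trying.
- fit_gauge: Fit gauge, fixed: upright stepped brass pin on a round steel foot (68 mm across, 12 mm high). Pin: thick part 22 mm across, 22 mm high, 1 mm chamfer; above it a nose 15 mm across, 14 mm high, tip bevelled to 11 mm. Origin: centre of the foot's underside, z up. Over the nose a 24 mm bore has 4.5 mm play all round and may hang on the step until centred; a 17 mm bore has 1 mm.
- gauge_foot (a point): Centre of the pin at the top of the steel foot, 12 mm above the worktop: a 22 mm cap that is fully home has its mouth's centre here.
- gauge_step (a point): Centre of the pin at the step between thick part and nose, 34 mm above the worktop: a 15 mm cap that is as far down as it goes has its mouth's centre here.
- gauge_tip (a point): Centre of the top of the nose, 48 mm above the worktop.
- fittings_box: Red fittings box, fixed: steel case 140 mm deep (x), 100 mm wide (y), 72 mm high, with a thin carrying bow on top (85 mm high in all) and one grey drawer that opens towards the robot, along the box's -x. Origin: centre of the underside.
- drawer (a joint): How far the drawer is out, in m: 0 fully shut, 0.115 fully out. Starts 0.095 to 0.115 out. Slides with about 1 N of friction; no catch.
- drawer_floor (a point): Point on the drawer's floor, on its middle line, 40 mm behind the inner face of its front panel and 9 mm above the worktop; moves with the drawer; axes as the box's. Inside, the drawer runs from 40 mm in front of this point to 84 mm behind it and is 82 mm wide; side walls 18 mm high, front panel 6 mm thick with its top 67 mm above the worktop. A cap can stand inside when it is shut.
- drawer_handle (a point): Middle of the drawer's steel bow handle: a 7 mm bar, 44 mm long along y, 16 mm in front of the front panel's outer face, 50 mm above the worktop. Pushing it along the box's +x shuts the drawer.
- caddy: Blue open caddy for the 15 mm caps, fixed: open-topped box 122 mm (its x) by 200 mm (its y) outside, 4 mm walls and floor, rim up to 105 mm high. Origin: centre of the underside.
- tuna_tin: Bystander: a low food tin, 86 mm across, 40 mm high. Origin: centre of the underside.
- honey_jar: Bystander: a honey jar with a red lid, about 60 mm across, 86 mm high. Origin: centre of the underside.
- salt_shaker: Bystander: a glass salt shaker, 44 mm across, 90 mm high. Origin: centre of the underside.
- pepper_mill: Bystander: a dark wooden pepper mill, 58 mm across, 170 mm high. Origin: centre of the underside.

How it is judged:
By the outcome, as a careful person would: the job done as asked, in the order asked, and still so for the second after the job is handed in, with the robot touching nothing.
It also fails if it takes over 72 s, if anything falls off the work surface, if the arm or the gripper's body presses on something with over 40 N, if the wrist force passes 120 N, or if a joint passes its speed limit or range.

### The arm

A 6-joint arm with a two-finger parallel gripper is mounted at the origin on a cart in front of the work surface, level with it; the furniture and walls round the work are solid. World frame = base frame: x ahead of the robot, y to its left, z up, the work surface at z = 0. Lengths are in mm, angles in rad, forces in N, time in s.
With the tool pointing down it reaches from about 250 to 725 mm from the base axis. Payload 4 kg.
Tool frame: the origin (TCP) lies between the finger pads; the fingertips stand 14 mm ahead of it and the grasp point (between the pads) lies 5 mm behind it; z points along the fingers, y is the line along which they close (so a half turn about z gives the same grasp; the last joint's range is limited). The gripper opens to 85 mm and grips with 20 to 120 N. Pads are 22 mm wide; open, the fingers measure 114 mm over their backs; the gripper's body (76 mm by 85 mm) begins 54 mm behind the grasp point. The pads swing forward as they close: fully open they stand 13 mm farther back than shut.
Start: joints at [-1.173, 0.241, 0.005, 1.335, 0, 1.571], TCP at [193.694, -460.958, 245.306] pointing down, gripper open.
Joint ranges: [-2.72, 2.72], [-1.05, 1.87], [-1.09, 1.28], [-1.99, 2.15], [-1.42, 1.44], [-3.14, 3.14]. Speed limits (rad/s): [2.79, 2.79, 3.14, 3.14, 3.14, 3.14].

### API

Orientations are given as a 3x3 rotation matrix whose columns are the frame's x, y, z axes.
In Python, from rig import * gives the robot as it stands.
- The arm moves only by the tool apply_moves, never from a script. Its argument "rows" is a list of rows, each a list of 3 entries, a list of its own where there are three numbers: the shift along the world's x, y, z in mm, then the turn, a rotation vector about the world's x, y, z in rad, then the finger opening in mm, from 0 to 85.4. A call has exactly 5 rows; each row is the pose to reach, as a shift and turn from the pose commanded when the call began; what a row does not reach only later rows make up. A row lasts 1/8 s, in which the tool goes at most 62.5 mm and 10.7 degrees, less where a joint would pass 70% of its speed; a pose out of reach is approached as far as the arm can. A call with a gripper value outside its range is refused whole. The fingers move at their own pace and stop on an object; "grip_force" is the grip in N (left out, the last holds). Time passes only in rows, so rows that repeat a pose let the fingers close, or fill a call up. It gives the time, the measured TCP pose, the force, the opening and the grip force at its end, in the units of the state.
- get_state(): the state, without advancing time (a new reading comes with each control period).
- get_image(name): name is "scene" or "side" or "wrist"; returns a dict with "img" (420x560x3 uint8, blue, green, red), "range_z" (420x560 float32, mm along the optical axis (not along the pixel's ray), 0 where there is no reading), "intrinsics" (3x3 intrinsics, pixels), "position" and "rotation" of the camera in the world; the wrist camera has in their place "tool_from_camera" (4x4, takes a point from camera to tool coordinates, whose origin is the TCP and whose axes are the flange's). Camera axes: x right, y down, z forward; pixel columns grow to the right and rows downward; lengths in mm; the calibration is good to about 2 mm. The wrist camera is an equidistant fisheye: a pixel r from the principal point sees the ray r / f radians off the axis. A picture is of the moment at which its call begins: read the wrist's pose just before it.
- finish_job(): hands the job in; it is judged then, once.
The state is a dict: "clock": time; "joint_pos": joint angles; "joint_vel": joint speeds; "joint_efforts": joint torques, N m; "ee_pos": TCP position; "tool_rot": TCP orientation; "ft_force": force on the tool from outside, world axes, zero at the start; "moment": the same for the moment, N m; "gripper_width": finger opening in mm; "grip_force": force on a finger pad.
Only numpy, scipy, OpenCV 4.12 (cv2) and the standard library are available. Lean on these libraries where they do the work, as an engineer would, in place of code of your own. Each camera call takes 0.05 s, during which the arm holds its last target. There are 200 camera calls.

## Working session

There is one attempt and no reset: what is moved stays moved. The work goes in short steps, Python scripts to look and compute and a tool call to move; the robot and the scene stay as the last step left them, time stands still between calls to the robot, and variables do not carry over. Pictures are saved under pics/ and viewed, at most 10 in all, crops included, and the job is handed in when it is done.

Besides the shell and the picture viewer there is one more tool, called after "Emit:" by a JSON object that holds its "fn" and its "kwargs". apply_moves: Moves the arm, as the interface text tells. Its arguments: {"type":"object","properties":{"rows":{"type":"array","items":{"type":"array"}},"grip_force":{"type":"number"}},"required":["rows"]}

```bash
ls; mkdir -p pics
python3 - <<'E'
from rig import *
import cv2,pickle,numpy as np
s=get_state();print(s)
a=get_image("scene");b=get_image("side")
pickle.dump((a,b),open('im.pkl','wb'))
for n,i in(('scene',a),('side',b)):
    cv2.imwrite(f'pics/{n}0.png',i['img']);print(n,i['intrinsics'],i['position'],i['rotation'])
E
```

```text
pics
{'clock': 0.0, 'joint_pos': array([-1.17296996e+00,  2.41415223e-01,  3.69852136e-03,  1.33516076e+00,
       -3.63511570e-06,  1.57081249e+00]), 'joint_vel': array([-0.00011837,  0.0010488 ,  0.00049162, -0.00099627, -0.00113954,
        0.00169573]), 'joint_efforts': array([ 1.61585020e-03, -3.72320151e+01,  2.52407974e+01,  1.69173680e-02,
       -4.18131833e-05,  4.90799167e-06]), 'ee_pos': array([ 193.47425899, -460.39988136,  244.40197015]), 'tool_rot': array([[ 9.21911529e-01,  3.87399634e-01, -8.09615405e-04],
       [ 3.87400480e-01, -9.21909536e-01,  1.91720217e-03],
       [-3.66874169e-06, -2.08113618e-03, -9.99997834e-01]]), 'ft_force': array([ 0.12401654, -0.88121436,  0.31521614]), 'moment': array([-0.0047562 ,  0.0464606 , -0.04262714]), 'grip_force': 0.0, 'gripper_width': 85.48264541414201}
scene [[437.69566138   0.         277.15902094]
 [  0.         437.69566138 204.51136452]
 [  0.           0.           1.        ]] [ -753.9694544  -1031.551701     852.30773755] [[ 0.5667735  -0.36743425  0.73740076]
 [-0.82382298 -0.26268372  0.50230764]
 [ 0.00913814 -0.89218235 -0.45158295]]
side [[420.47730542   0.         275.3922394 ]
 [  0.         420.47730542 201.43453135]
 [  0.           0.           1.        ]] [ 499.87647259 1122.87474469  774.8411135 ] [[-0.99952305  0.00975704  0.0292996 ]
 [-0.0209539   0.48266887 -0.87555223]
 [-0.02268481 -0.87574857 -0.48223421]]
```

View pics/scene0.png

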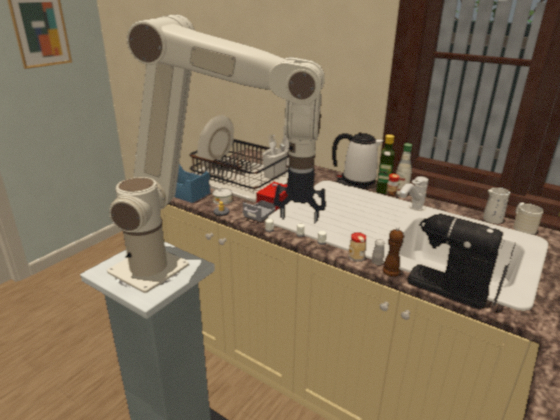

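View pics/side0.png

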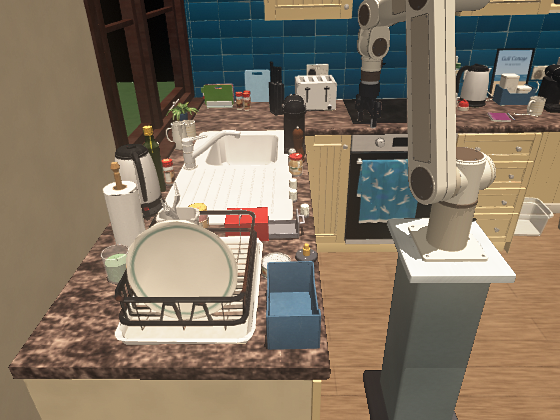

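The scene view shows the caps at about (269,224), (300,230) and (322,236), the gauge and tin near (221,200), the red box at (273,195) and the caddy at (193,183). In the side view the gauge is near (307,252). I'll enlarge both.

```bash
cat > h.py <<'E'
import numpy as np
def pts(im):
    K=im['intrinsics'];z=im['range_z'].astype(float)
    v,u=np.mgrid[:z.shape[0],:z.shape[1]]
    c=np.stack([(u-K[0,2])/K[0,0]*z,(v-K[1,2])/K[1,1]*z,z],-1)
    return c@np.array(im['rotation']).T+np.array(im['position'])
E
python3 - <<'E'
import cv2,pickle,numpy as np
from h import *
a,b=pickle.load(open('im.pkl','rb'))
r=lambda i,x,y,w,h:cv2.resize(i['img'][y:y+h,x:x+w],(800,300),interpolation=cv2.INTER_CUBIC)
cv2.imwrite('pics/c0.png',np.vstack([r(a,165,165,240,90),r(b,180,190,160,60)]))
P=pts(a);Q=pts(b)
for n,I,l in(('scene',P,[(269,222),(269,229),(300,228),(300,235),(322,235),(322,241),(221,195),(221,203),(221,212),(273,192),(193,183),(250,240)]),('side',Q,[(307,246),(307,258),(280,262),(305,209),(293,190),(293,181),(293,195),(247,215),(292,270),(290,345)])):
    for u,v in l: print(n,u,v,I[v,u].round())
E
```

```text
scene 269 222 [ 427. -190.   44.]
scene 269 229 [ 431. -188.   11.]
scene 300 228 [ 470. -302.   35.]
scene 300 235 [ 463. -308.   10.]
scene 322 235 [ 469. -397.   38.]
scene 322 241 [ 466. -400.   15.]
scene 221 195 [517. 128.  34.]
scene 221 203 [444.  64.  43.]
scene 221 212 [427.  51.  13.]
scene 273 192 [610. -81.  70.]
scene 193 183 [449. 222.  91.]
scene 250 240 [430. -95. -71.]
side 307 246 [443.  78.  45.]
side 307 258 [443.  92.  11.]
side 280 262 [522. 233. 103.]
side 305 209 [ 439. -167.   33.]
side 293 190 [ 479. -294.   43.]
side 293 181 [ 478. -377.   41.]
side 293 195 [ 480. -277.   31.]
side 247 215 [634. -61.  73.]
side 292 270 [490. 234.  77.]
side 290 345 [498. 431.  14.]
```

View pics/c0.png

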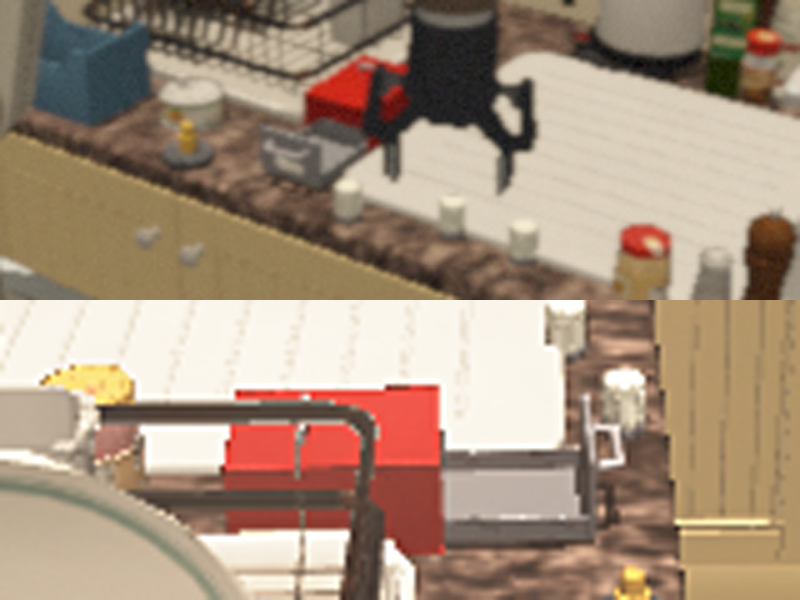

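Run:
```python
import cv2,pickle,numpy as np
from scipy.optimize import least_squares
from h import *
a,b=pickle.load(open('im.pkl','rb'))
V={'sc':pts(a).reshape(-1,3),'sd':pts(b).reshape(-1,3)}
def sel(X,x0,x1,y0,y1,z0,z1): return X[(X[:,0]>x0)&(X[:,0]<x1)&(X[:,1]>y0)&(X[:,1]<y1)&(X[:,2]>z0)&(X[:,2]<z1)]
def fit(X,r,c):
    f=least_squares(lambda p:np.hypot(X[:,0]-p[0],X[:,1]-p[1])-r,c,loss='soft_l1',f_scale=2)
    return f.x.round(1),np.median(abs(f.fun)).round(2)
for n,c,r,z in(('c1',(440,-180),16,(5,38)),('c2',(477,-298),16,(5,38)),('c3',(477,-388),16,(5,38)),('pin',(443,75),11,(14,33)),('foot',(443,75),34,(3,9)),('nose',(443,75),7.5,(36,45)),('tin',(530,120),43,(5,36)),('jar',(490,-520),30,(5,60))):
    for k in V:
        X=sel(V[k],c[0]-50,c[0]+50,c[1]-40,c[1]+40,*z)
        if len(X)>5: print(n,k,len(X),*fit(X,r,c),X[:,0].min().round(),X[:,0].max().round(),X[:,1].min().round(),X[:,1].max().round())
    T=[sel(V[k],c[0]-30,c[0]+30,c[1]-30,c[1]+30,z[1]+2,z[1]+15) for k in V]
    print('  top',[ (len(t),t.mean(0).round(1) if len(t) else 0) for t in T])
# box: red pixels
for k,i in(('sc',a),('sd',b)):
    im=i['img'].reshape(-1,3).astype(int);red=(im[:,2]>120)&(im[:,1]<60)&(im[:,0]<60)
    X=V[k][red];X=sel(X,450,800,-200,60,66,78)
    print('box',k,len(X),X.min(0).round(),X.max(0).round(),cv2.minAreaRect(X[:,:2].astype(np.float32)))
    blue=(im[:,0]>im[:,2]+40)&(im[:,0]>70)
    X=sel(V[k][blue],350,650,130,520,100,110)
    if len(X): print('caddy',k,len(X),X.min(0).round(),X.max(0).round(),cv2.minAreaRect(X[:,:2].astype(np.float32)))
    X=sel(V[k],400,560,-150,0,60,69); print('panel',k,len(X),X.min(0).round(),X.max(0).round(),cv2.minAreaRect(X[:,:2].astype(np.float32)))
    X=sel(V[k],400,500,-150,20,40,58); Y=X[X[:,0]<X[:,0].min()+12];print('handle',Y.round()[:12].tolist())
```

```text
c1 sc 88 [ 447.8 -184.6] 4.7 421.0 490.0 -219.0 -167.0
c1 sd 87 [ 444.5 -178.3] 3.82 428.0 489.0 -218.0 -149.0
  top [(27, array([ 438.1, -184.5,   43.4])), (29, array([ 440.4, -173.9,   42.3]))]
c2 sc 149 [ 487.5 -303.6] 7.66 435.0 527.0 -338.0 -258.0
c2 sd 145 [ 499.3 -289.8] 8.96 468.0 526.0 -338.0 -259.0
  top [(26, array([ 477.6, -300.6,   43.3])), (24, array([ 480.6, -289.3,   43. ]))]
c3 sc 161 [ 485.8 -393.6] 8.35 430.0 527.0 -428.0 -349.0
c3 sd 135 [ 501.3 -380.2] 9.57 466.0 527.0 -427.0 -349.0
  top [(28, array([ 475.2, -394.4,   43.4])), (21, array([ 480.2, -381.9,   42.3]))]
pin sc 31 [445.4  64.9] 2.86 421.0 465.0 36.0 85.0
pin sd 50 [445.7  69.5] 1.51 424.0 473.0 55.0 96.0
  top [(8, array([442.4,  64.5,  41.6])), (21, array([446.2,  72.8,  42.3]))]
foot sc 22 [446.4  67.7] 2.77 409.0 460.0 36.0 102.0
foot sd 28 [445.3  66.4] 1.49 412.0 485.0 71.0 98.0
  top [(40, array([439.2,  66.6,  15.1])), (104, array([444.7,  77.5,  13.5]))]
nose sd 13 [446.2  69.5] 0.96 440.0 452.0 64.0 77.0
  top [(3, array([444.2,  63.7,  47.9])), (5, array([444.3,  74.6,  48.7]))]
tin sc 152 [
[... 928 characters left out ...]
. -121.   69.] [706. -16.  73.] ((671.6988525390625, -92.98631286621094), (150.0712127685547, 74.82727813720703), 40.966453552246094)
caddy sd 119 [430. 227. 101.] [555. 433. 107.] ((493.356689453125, 330.37060546875), (120.28582000732422, 203.66107177734375), 1.7224979400634766)
panel sd 29 [ 464. -110.   60.] [473. -27.  69.] ((468.84259033203125, -68.63453674316406), (5.87058687210083, 83.39013671875), 3.1655831336975098)
handle [[456.0, -96.0, 51.0], [452.0, -98.0, 49.0], [449.0, -93.0, 52.0], [456.0, -94.0, 48.0], [452.0, -91.0, 49.0], [449.0, -85.0, 53.0], [453.0, -83.0, 51.0], [450.0, -80.0, 52.0], [453.0, -77.0, 50.0], [450.0, -74.0, 52.0], [446.0, -80.0, 48.0], [450.0, -66.0, 53.0]]
```

Measurements agree with the given sizes. Caps are at about (441,-179), (479,-296) and (478,-388), the gauge at (445.5,69), the drawer panel at x≈468 with y≈-75, and the caddy centre at (493,330). The enlarged picture shows the drawer open and its inside empty. Now I'll move above the first cap.

Emit:
{"fn": "apply_moves", "kwargs": {"rows": [[[40,45,0],[0,0,-0.08],60],[[80,90,0],[0,0,-0.16],60],[[120,135,0],[0,0,-0.24],60],[[160,180,0],[0,0,-0.32],60],[[200,225,0],[0,0,-0.4],60]]}}

```text
clock: 0.72
ee_pos: [394.5, -234.3, 245.0]
tool_rot: [[1.0, -0.005, -0.0], [-0.005, -1.0, 0.0], [-0.0, -0.0, -1.0]]
ft_force: [1.2, -0.3, -0.4]
gripper_width: 60.2
grip_force: 0.0
```

Emit:
{"fn": "apply_moves", "kwargs": {"rows": [[[40,45,-30],[0,0,0],60],[[48,56,-70],[0,0,0],60],[[48,56,-75],[0,0,0],60],[[48,56,-75],[0,0,0],60],[[48,56,-75],[0,0,0],60]]}}

```text
clock: 1.35
ee_pos: [442.2, -181.3, 171.9]
tool_rot: [[1.0, -0.004, 0.002], [-0.004, -1.0, -0.001], [0.002, 0.001, -1.0]]
ft_force: [0.0, -0.8, -0.0]
gripper_width: 59.9
grip_force: 0.0
```

```bash
cat >> h.py <<'E'
def wpts(im,s):
    K=im['intrinsics'];z=im['range_z'].astype(float)
    v,u=np.mgrid[:z.shape[0],:z.shape[1]]
    x=(u-K[0,2])/K[0,0];y=(v-K[1,2])/K[1,1];r=np.hypot(x,y)+1e-9
    t=np.tan(np.minimum(r,1.4))/r
    c=np.stack([x*t*z,y*t*z,z],-1)
    T=np.array(im['tool_from_camera'])
    return (c@T[:3,:3].T+T[:3,3])@s['tool_rot'].T+s['ee_pos']
E
python3 - <<'E'
from rig import *
import cv2,pickle
from h import *
s=get_state();i=get_image('wrist');pickle.dump((s,i),open('w1.pkl','wb'))
cv2.imwrite('pics/w1.png',i['img']);print(s['clock'],s['ee_pos'],s['tool_rot'],s['ft_force'],s['joint_pos'],i['tool_from_camera'],i['intrinsics'])
P=wpts(i,s).reshape(-1,3)
g=i['img'].reshape(-1,3).astype(int)
X=P[(abs(P[:,0]-441)<35)&(abs(P[:,1]+179)<35)&(P[:,2]>38)&(P[:,2]<50)]
print(len(X),X.mean(0),X.min(0),X.max(0))
E
```

```text
1.35 [ 442.1524589  -181.27981612  171.89233585] [[ 0.99998883 -0.00401694  0.00249096]
 [-0.00401392 -0.9999912  -0.0012198 ]
 [ 0.00249584  0.00120979 -0.99999615]] [ 0.01616053 -0.82892975 -0.00865343] [-3.88980556e-01  2.41772691e-01 -1.90930252e-01  1.13532590e+00
 -1.83989181e-04  2.75662729e+00] [[-3.66900820e-04 -9.45815916e-01 -3.24703123e-01  8.38182417e+01]
 [ 9.99999840e-01 -4.87040894e-04  2.88726105e-04 -1.45178132e+00]
 [-4.31225445e-04 -3.24702965e-01  9.45815943e-01 -1.28478550e+02]
 [ 0.00000000e+00  0.00000000e+00  0.00000000e+00  1.00000000e+00]] [[325.1922621    0.         279.72876173]
 [  0.         325.1922621  206.17949832]
 [  0.           0.           1.        ]]
1015 [ 442.53634376 -177.86233576   43.17306378] [ 425.85622484 -192.99730139   38.02113471] [ 456.45656274 -162.53604241   45.96159862]
```

View pics/w1.png

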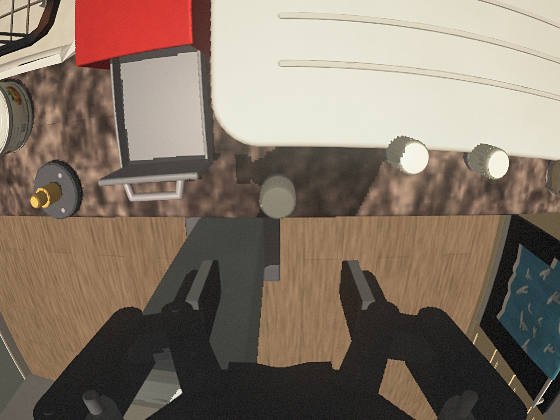

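The wrist view shows cap 1 below the tool at (277,196), the gauge at (45,198), the empty drawer at (165,120) and the other caps at (408,155) and (488,162). Joint 6 would pass its range at the gauge, so I'll make a half turn now.

Emit:
{"fn": "apply_moves", "kwargs": {"rows": [[[0,0,0],[0,0,0.157],60],[[0,0,0],[0,0,0.314],60],[[0,0,0],[0,0,0.471],60],[[0,0,0],[0,0,0.628],60],[[0,0,0],[0,0,0.785],60]]}}

```text
clock: 2.02
ee_pos: [442.0, -181.1, 171.7]
tool_rot: [[0.707, 0.708, 0.002], [0.708, -0.707, -0.001], [0.001, 0.002, -1.0]]
ft_force: [-0.4, 0.2, 0.8]
gripper_width: 59.9
grip_force: 0.0
```

Emit:
{"fn": "apply_moves", "kwargs": {"rows": [[[0,0,0],[0,0,0.157],60],[[0,0,0],[0,0,0.314],60],[[0,0,0],[0,0,0.471],60],[[0,0,0],[0,0,0.628],60],[[0,0,0],[0,0,0.785],60]]}}

```text
clock: 2.65
ee_pos: [442.0, -181.1, 171.7]
tool_rot: [[-0.0, 1.0, 0.002], [1.0, 0.0, -0.001], [-0.001, 0.002, -1.0]]
ft_force: [0.6, -0.1, -0.6]
gripper_width: 60.0
grip_force: 0.0
```

Emit:
{"fn": "apply_moves", "kwargs": {"rows": [[[0,0,0],[0,0,0.157],60],[[0,0,0],[0,0,0.314],60],[[0,0,0],[0,0,0.471],60],[[0,0,0],[0,0,0.628],60],[[0,0,0],[0,0,0.785],60]]}}

```text
clock: 3.28
ee_pos: [442.0, -181.1, 171.7]
tool_rot: [[-0.707, 0.707, 0.002], [0.707, 0.707, -0.001], [-0.002, 0.001, -1.0]]
ft_force: [-0.6, 0.3, 0.2]
gripper_width: 60.1
grip_force: 0.0
```

Emit:
{"fn": "apply_moves", "kwargs": {"rows": [[[0,3,-20],[0,0,0.18],60],[[0,3,-30],[0,0,0.36],60],[[0,3,-30],[0,0,0.54],60],[[0,3,-30],[0,0,0.72],60],[[0,3,-30],[0,0,0.787],60]]}}

```text
clock: 3.9
ee_pos: [442.1, -178.1, 141.7]
tool_rot: [[-1.0, 0.001, 0.002], [0.001, 1.0, -0.001], [-0.002, -0.001, -1.0]]
ft_force: [0.2, -0.5, -0.2]
gripper_width: 60.2
grip_force: 0.0
```

```bash
cat >> h.py <<'E'
from scipy.optimize import least_squares
def disc(P,c,z0,z1,r=35):
    X=P.reshape(-1,3);X=X[(np.hypot(X[:,0]-c[0],X[:,1]-c[1])<r)&(X[:,2]>z0)&(X[:,2]<z1)]
    if len(X)<3: return len(X)
    import cv2
    (cx,cy),R=cv2.minEnclosingCircle(X[:,:2].astype(np.float32))
    return len(X),X.mean(0).round(1),(round(cx,1),round(cy,1),round(R,1)),X[:,2].max().round(1)
E
python3 - <<'E'
from rig import *
import cv2,pickle
from h import *
s0,i0=pickle.load(open('w1.pkl','rb'))
s=get_state();i=get_image('wrist');pickle.dump((s,i),open('w2.pkl','wb'))
cv2.imwrite('pics/w2.png',i['img']);print(s['clock'],s['ee_pos'],s['tool_rot'].round(4),s['ft_force'],s['joint_pos'])
for S,I in((s0,i0),(s,i)):
    P=wpts(I,S)
    print('c1',disc(P,(442,-178),40,48),'c2',disc(P,(479,-296),40,48),'c3',disc(P,(478,-388),40,48))
    print('nose',disc(P,(445,69),36,50),'thick',disc(P,(445,69),14,32,20),'foot',disc(P,(445,69),9,14,50))
E
```

```text
3.9 [ 442.13068217 -178.11541196  141.66382456] [[-1.0e+00  6.0e-04  2.4e-03]
 [ 6.0e-04  1.0e+00 -1.0e-03]
 [-2.4e-03 -1.0e-03 -1.0e+00]] [ 0.18798428 -0.46578825 -0.2451338 ] [-3.82924490e-01  2.66843913e-01 -2.42831916e-01  1.05849868e+00
 -6.97022193e-05 -3.82281004e-01]
c1 (972, array([ 442.3, -177.8,   43.3]), (441.3, -177.7, 15.4), np.float64(46.0)) c2 (857, array([ 481.4, -292.8,   43.3]), (481.0, -294.0, 15.5), np.float64(45.9)) c3 (580, array([ 479.6, -385.1,   43.2]), (479.1, -386.7, 15.4), np.float64(45.6))
nose (186, array([446.7,  66.5,  44.4]), (446.4, 69.2, 8.0), np.float64(49.2)) thick (211, array([448.2,  61.7,  23.3]), (445.9, 67.1, 11.7), np.float64(31.9)) foot (1445, array([448. ,  63.1,  11.6]), (445.3, 69.6, 33.5), np.float64(13.9))
c1 (1217, array([ 440. , -178.3,   43.3]), (441.0, -178.3, 15.4), np.float64(45.8)) c2 (792, array([ 478.8, -292.8,   43.3]), (480.5, -294.2, 15.5), np.float64(46.0)) c3 (529, array([ 477.6, -385. ,   43.2]), (478.8, -386.9, 15.9), np.float64(45.5))
nose (222, array([444.4,  66.3,  44.1]), (445.7, 68.0, 8.1), np.float64(49.6)) thick (258, array([442.5,  61.8,  23.3]), (444.6, 67.7, 11.0), np.float64(32.0)) foot (1559, array([443. ,  62.4,  11.6]), (445.5, 69.0, 33.2), np.float64(14.0))
```

Emit:
{"fn": "apply_moves", "kwargs": {"rows": [[[-1,0,-40],[0,0,0],60],[[-1,0,-80],[0,0,0],60],[[-1,0,-105],[0,0,0],60],[[-1,0,-115],[0,0,0],60],[[-1,0,-115],[0,0,0],50]], "grip_force": 30}}

```text
clock: 4.58
ee_pos: [440.8, -177.4, 25.6]
tool_rot: [[-1.0, 0.003, 0.0], [0.003, 1.0, -0.0], [-0.0, -0.0, -1.0]]
ft_force: [0.4, -0.5, -0.6]
gripper_width: 50.1
grip_force: 0.0
```

Emit:
{"fn": "apply_moves", "kwargs": {"rows": [[[0,0,0],[0,0,0],20],[[0,0,0],[0,0,0],20],[[0,0,0],[0,0,0],20],[[0,0,0],[0,0,0],20],[[0,0,0],[0,0,0],20]]}}

```text
clock: 5.2
ee_pos: [442.0, -177.6, 26.7]
tool_rot: [[-1.0, 0.002, 0.003], [0.002, 1.0, -0.002], [-0.003, -0.002, -1.0]]
ft_force: [-1.2, -1.3, 4.6]
gripper_width: 31.5
grip_force: 30.4
```

Emit:
{"fn": "apply_moves", "kwargs": {"rows": [[[0,0,50],[0,0,0],20],[[0,10,100],[0,0,0],20],[[1,60,115],[0,0,0],20],[[2,115,115],[0,0,0],20],[[3,170,115],[0,0,0],20]]}}

```text
clock: 5.82
ee_pos: [443.9, -5.5, 141.1]
tool_rot: [[-1.0, 0.003, 0.002], [0.003, 1.0, 0.0], [-0.002, 0.0, -1.0]]
ft_force: [0.9, 0.4, -0.0]
gripper_width: 31.1
grip_force: 30.0
```

Emit:
{"fn": "apply_moves", "kwargs": {"rows": [[[1,50,0],[0,0,0],20],[[1,77,0],[0,0,0],20],[[1,77,-20],[0,0,0],20],[[1,77,-40],[0,0,0],20],[[1,77,-40],[0,0,0],20]]}}

```text
clock: 6.45
ee_pos: [443.1, 70.1, 99.2]
tool_rot: [[-1.0, 0.001, -0.003], [0.001, 1.0, -0.0], [0.003, -0.0, -1.0]]
ft_force: [-0.6, -0.5, -0.3]
gripper_width: 31.6
grip_force: 30.0
```

```bash
cat > look.py <<'E'
from rig import *
import cv2,pickle,sys
from h import *
n=sys.argv[1]
s=get_state();i=get_image('wrist');pickle.dump((s,i),open(n+'.pkl','wb'))
cv2.imwrite(f'pics/{n}.png',i['img']);print(s['clock'],s['ee_pos'].round(2),s['tool_rot'].round(4).tolist(),s['ft_force'].round(2),s['moment'].round(3),s['joint_pos'].round(2),s['gripper_width'].round(1))
E
python3 look.py w3
python3 - <<'E'
import pickle
from h import *
s,i=pickle.load(open('w3.pkl','rb'));P=wpts(i,s);e=s['ee_pos']
print('cap',disc(P,e[:2],e[2]+10,e[2]+25,25))
print('nose',disc(P,(445,69),30,50),'foot',disc(P,(445,69),9,14,50))
E
```

```text
cap (4831, array([438.9,  71. , 116.3]), (440.3, 69.9, 24.1), np.float64(124.2))
nose (448, array([439.3,  69.6,  35.5]), (445.2, 69.8, 11.0), np.float64(46.4)) foot (4042, array([436.4,  70. ,  11.8]), (445.2, 70.0, 32.8), np.float64(14.0))Traceback (most recent call last):
  File "look.py", line 6, in <module>
    cv2.imwrite(f'pics/{n}.png',i['img']);print(s['clock'],s['ee_pos'].round(2),s['tool_rot'].round(4).tolist(),s['ft_force'].round(2),s['moment'].round(3),s['joint_pos'].round(2),s['gripper_width'].round(1))
                                                                                                                                                                                    ^^^^^^^^^^^^^^^^^^^^^^^^
AttributeError: 'float' object has no attribute 'round'
```

View pics/w3.png

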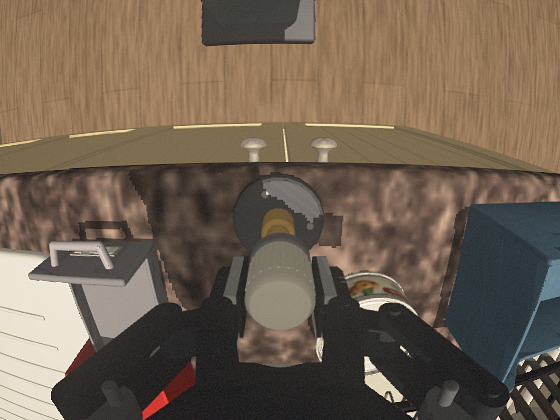

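```bash
sed -i "s/s\['gripper_width'\].round(1)/s['gripper_width'],s['grip_force']/" look.py
python3 - <<'E'
from rig import *
s0=get_state();print(s0['ee_pos'].round(2),s0['clock'])
import pickle
from h import *
s,i=pickle.load(open('w3.pkl','rb'));e=s['ee_pos'];print(e)
P=wpts(i,s).reshape(-1,3)
d=i['img'].reshape(-1,3).astype(int);m=(d.min(1)>90)
X=P[m&(np.hypot(*(P[:,:2]-e[:2]).T)<25)]
h,b=np.histogram(X[:,2],np.arange(70,130,2));print(list(zip(b.astype(int).tolist(),h.tolist())))
for z0,z1 in((114,121),(80,112)): print(disc(X,e[:2],z0,z1,25))
Y=X[(X[:,2]>85)&(X[:,2]<112)]
f=least_squares(lambda p:np.hypot(Y[:,0]-p[0],Y[:,1]-p[1])-16,e[:2],loss='soft_l1');print(f.x)
G=P.reshape(-1,3);
for z0,z1,r in((16,32,11),(36,46,7.5)):
    Y=G[(np.hypot(G[:,0]-445,G[:,1]-69)<20)&(G[:,2]>z0)&(G[:,2]<z1)]
    f=least_squares(lambda p:np.hypot(Y[:,0]-p[0],Y[:,1]-p[1])-r,(445,69.),loss='soft_l1');print(len(Y),f.x,np.abs(f.fun).mean())
E
```

```text
[444.07  70.05 100.16] 6.5
[443.12917217  70.05338631  99.239436  ]
[(70, 0), (72, 0), (74, 0), (76, 0), (78, 0), (80, 23), (82, 50), (84, 61), (86, 99), (88, 113), (90, 103), (92, 128), (94, 121), (96, 128), (98, 134), (100, 116), (102, 151), (104, 134), (106, 172), (108, 155), (110, 172), (112, 395), (114, 1272), (116, 1509), (118, 1), (120, 0), (122, 82), (124, 7), (126, 3)]
(2782, array([440.7,  71.4, 116. ]), (441.7, 71.4, 14.8), np.float64(118.3))
(1860, array([430. ,  71.8,  99. ]), (432.5, 73.1, 19.5), np.float64(112.0))
[443.38111822  71.52812372]
247 [445.72577097  69.85933988] 0.1438611247347996
116 [445.71728397  69.81906969] 0.16731085574508509
```

Run:
```python
import pickle
from h import *
s,i=pickle.load(open('w3.pkl','rb'));e=s['ee_pos']
W=wpts(i,s);d=i['img'].astype(int)
P=W
for v in (270,285,297,310):
    r=[(u,*W[v,u].round(1).tolist(),d[v,u].tolist()) for u in range(236,326,8)]
    print(v,*r,sep='\n')
```

```text
270
(236, 431.5, 52.2, 104.4, [85, 92, 95])
(244, 432.3, 55.6, 102.9, [39, 41, 41])
(252, 435.2, 58.7, 97.8, [99, 113, 116])
(260, 429.3, 63.1, 108.0, [106, 121, 127])
(268, 428.5, 66.5, 109.3, [102, 116, 121])
(276, 427.1, 69.9, 111.7, [107, 119, 124])
(284, 427.0, 73.2, 111.8, [103, 119, 125])
(292, 428.1, 76.6, 110.1, [104, 118, 123])
(300, 430.4, 80.2, 106.1, [100, 120, 124])
(308, 434.6, 84.3, 98.8, [102, 118, 123])
(316, 432.5, 87.5, 102.7, [42, 44, 46])
(324, 432.3, 91.1, 103.1, [87, 93, 98])
285
(236, 432.8, 53.4, 114.7, [87, 91, 94])
(244, 437.9, 55.7, 106.6, [32, 33, 36])
(252, 433.7, 59.9, 113.1, [102, 118, 123])
(260, 432.8, 63.3, 114.4, [114, 134, 140])
(268, 431.9, 66.7, 115.7, [125, 142, 151])
(276, 431.5, 69.9, 116.3, [125, 144, 153])
(284, 431.2, 73.2, 116.9, [124, 143, 151])
(292, 431.7, 76.4, 116.0, [126, 145, 154])
(300, 432.2, 79.7, 115.4, [113, 131, 138])
(308, 433.8, 83.2, 113.0, [102, 117, 122])
(316, 436.0, 87.0, 109.6, [39, 41, 44])
(324, 432.3, 89.6, 115.4, [84, 93, 95])
297
(236, 432.7, 54.5, 123.5, [47, 52, 53])
(244, 442.4, 55.7, 109.5, [54, 59, 63])
(25
[... 228 characters left out ...]
5, 116.4, [125, 143, 150])
(300, 437.9, 79.9, 115.7, [125, 142, 149])
(308, 438.4, 83.3, 115.2, [118, 136, 144])
(316, 441.2, 87.2, 111.2, [39, 44, 47])
(324, 433.1, 88.7, 123.0, [69, 75, 79])
310
(236, 438.7, 54.1, 124.1, [37, 41, 46])
(244, 446.6, 55.9, 113.5, [34, 34, 38])
(252, 445.3, 59.5, 115.1, [119, 139, 147])
(260, 444.3, 63.1, 116.3, [124, 142, 150])
(268, 444.8, 66.4, 115.7, [123, 141, 150])
(276, 444.6, 69.8, 115.9, [125, 145, 152])
(284, 444.6, 73.2, 115.9, [126, 143, 149])
(292, 443.9, 76.6, 116.8, [122, 140, 149])
(300, 443.6, 79.9, 117.4, [122, 141, 149])
(308, 444.7, 83.5, 115.9, [122, 141, 147])
(316, 446.3, 87.2, 114.0, [34, 38, 41])
(324, 436.7, 88.5, 126.8, [48, 49, 53])
```

```bash
python3 - <<'E'
import pickle
from h import *
for n in('w1','w2','w3'):
    s,i=pickle.load(open(n+'.pkl','rb'));print(s['ee_pos'],s['tool_rot'].round(4).tolist(),np.array(i['tool_from_camera']).round(4).tolist(),i['intrinsics'][0])
E
python3 look.py w4
python3 - <<'E'
import pickle
from h import *
s,i=pickle.load(open('w4.pkl','rb'));W=wpts(i,s);print(i['tool_from_camera'][1],W[297,[244,252,276,284,308,316]])
E
```

```text
[ 442.1524589  -181.27981612  171.89233585] [[1.0, -0.004, 0.0025], [-0.004, -1.0, -0.0012], [0.0025, 0.0012, -1.0]] [[-0.0004, -0.9458, -0.3247, 83.8182], [1.0, -0.0005, 0.0003, -1.4518], [-0.0004, -0.3247, 0.9458, -128.4786], [0.0, 0.0, 0.0, 1.0]] [325.1922621    0.         279.72876173]
[ 442.13068217 -178.11541196  141.66382456] [[-1.0, 0.0006, 0.0024], [0.0006, 1.0, -0.001], [-0.0024, -0.001, -1.0]] [[-0.0004, -0.946, -0.3243, 83.5167], [1.0, -0.0002, -0.0005, 1.4512], [0.0004, -0.3243, 0.946, -128.4782], [0.0, 0.0, 0.0, 1.0]] [325.1922621    0.         279.72876173]
[443.12917217  70.05338631  99.239436  ] [[-1.0, 0.0013, -0.0035], [0.0013, 1.0, -0.0005], [0.0035, -0.0005, -1.0]] [[-0.0004, -0.946, -0.3243, 83.5169], [1.0, -0.0002, -0.0005, 1.4513], [0.0004, -0.3243, 0.946, -128.4784], [0.0, 0.0, 0.0, 1.0]] [325.1922621    0.         279.72876173]
6.5 [444.07  70.05 100.16] [[-1.0, 0.0016, -0.0015], [0.0016, 1.0, -0.0002], [0.0015, -0.0002, -1.0]] [ 0.48 -0.26 -0.51] [-0.044  0.025  0.059] [ 0.16  0.27 -0.37  0.94  0.    0.16] 31.589343325356484 30.04787821161017
[ 9.99999840e-01 -2.09775325e-04 -5.25611377e-04  1.45128961e+00] [[443.87809915  55.60078755 109.56601052]
 [438.65613683  59.94149478 116.95521632]
 [437.56531924  69.92015534 118.38846637]
 [438.20319131  73.19818702 117.48032934]
 [439.20937418  83.23705992 116.22047815]
 [441.44392282  87.01380358 113.1344186 ]]
```

```bash
cat > rel.py <<'E'
import pickle,sys
from h import *
s,i=pickle.load(open(sys.argv[1]+'.pkl','rb'));e=s['ee_pos'];P=wpts(i,s).reshape(-1,3)
m=i['img'].reshape(-1,3).astype(int).min(1)>90
def cyl(Y,r,c): 
    f=least_squares(lambda p:np.hypot(Y[:,0]-p[0],Y[:,1]-p[1])-r,c,loss='soft_l1');return f.x,len(Y),np.abs(f.fun).mean()
n=np.hypot(*(P[:,:2]-e[:2]).T)<24
c=cyl(P[m&n&(P[:,2]>e[2]-15)&(P[:,2]<e[2]+11)],16,e[:2]);print('cap',c, 'disc',disc(P[m&n],e[:2],e[2]+13,e[2]+20,25))
for z0,z1,r in((16,32,11),(36,46,7.5)):
    g=cyl(P[(np.hypot(P[:,0]-445,P[:,1]-69)<20)&(P[:,2]>z0)&(P[:,2]<z1)],r,(445.,69.));print('pin',g)
    print('shift',g[0]-c[0])
E
python3 rel.py w4
```

```text
cap (array([444.34450318,  71.46914712]), 1617, np.float64(0.3570550681958885)) disc (3158, array([440.7,  71.4, 116.6]), (442.5, 74.1, 17.6), np.float64(119.1))
pin (array([445.72664614,  69.83786468]), 248, np.float64(0.14413683166389699))
shift [ 1.38214296 -1.63128244]
pin (array([445.84743844,  69.85232911]), 143, np.float64(0.23412776143933867))
shift [ 1.50293526 -1.61681801]
```

Emit:
{"fn": "apply_moves", "kwargs": {"rows": [[[1.4,-1.6,0],[0,0,0],20],[[1.4,-1.6,-12],[0,0,0],20],[[1.4,-1.6,-22],[0,0,0],20],[[1.4,-1.6,-30],[0,0,0],20],[[1.4,-1.6,-34],[0,0,0],20]]}}

```text
clock: 7.18
ee_pos: [445.5, 68.4, 65.4]
tool_rot: [[-1.0, 0.002, -0.001], [0.002, 1.0, -0.0], [0.001, -0.0, -1.0]]
ft_force: [-0.1, 0.2, -0.1]
gripper_width: 31.4
grip_force: 30.1
```

Emit:
{"fn": "apply_moves", "kwargs": {"rows": [[[0,0,-2],[0,0,0],20],[[0,0,-4],[0,0,0],20],[[0,0,-6],[0,0,0],20],[[0,0,-7],[0,0,0],20],[[0,0,-7],[0,0,0],20]]}}

```text
clock: 7.8
ee_pos: [446.1, 68.4, 59.3]
tool_rot: [[-1.0, 0.002, 0.0], [0.002, 1.0, 0.0], [-0.0, 0.0, -1.0]]
ft_force: [0.7, 0.3, 0.3]
gripper_width: 31.2
grip_force: 30.1
```

Emit:
{"fn": "apply_moves", "kwargs": {"rows": [[[0,0,-1],[0,0,0],20],[[0,0,-2],[0,0,0],20],[[0,0,-3],[0,0,0],20],[[0,0,-4],[0,0,0],20],[[0,0,-4],[0,0,0],20]]}}

```text
clock: 8.43
ee_pos: [446.0, 68.4, 55.2]
tool_rot: [[-1.0, 0.002, -0.0], [0.002, 1.0, -0.0], [0.0, -0.0, -1.0]]
ft_force: [-0.2, 0.4, -0.6]
gripper_width: 31.3
grip_force: 30.1
```

Emit:
{"fn": "apply_moves", "kwargs": {"rows": [[[0,0,-4],[0,0,0],20],[[0,0,-8],[0,0,0],20],[[0,0,-12],[0,0,0],20],[[0,0,-15],[0,0,0],20],[[0,0,-16],[0,0,0],20]]}}

```text
clock: 9.05
ee_pos: [445.9, 68.4, 39.0]
tool_rot: [[-1.0, 0.002, -0.001], [0.002, 1.0, -0.0], [0.001, -0.0, -1.0]]
ft_force: [-0.4, 0.4, -0.5]
gripper_width: 31.3
grip_force: 30.1
```

```bash
python3 look.py w5;python3 - <<'E'
import pickle
from h import *
s,i=pickle.load(open('w5.pkl','rb'));P=wpts(i,s).reshape(-1,3)
m=i['img'].reshape(-1,3).astype(int).min(1)>90
X=P[m&(np.hypot(P[:,0]-446,P[:,1]-70)<14)];print('top',np.median(X[X[:,2]>45][:,2]))
E
```

```text
9.05 [445.9   68.41  39.  ] [[-1.0, 0.0018, -0.0005], [0.0018, 1.0, -0.0001], [0.0005, -0.0001, -1.0]] [-0.36  0.43 -0.55] [-0.014  0.049  0.035] [ 0.15  0.35 -0.44  0.78 -0.    0.15] 31.319212114087676 30.05672266554228
top 55.899199023052134
```

Emit:
{"fn": "apply_moves", "kwargs": {"rows": [[[0,0,-0.3],[0,0,0],20],[[0,0,-0.6],[0,0,0],20],[[0,0,-1],[0,0,0],20],[[0,0,-1.3],[0,0,0],20],[[0,0,-1.3],[0,0,0],20]]}}

```text
clock: 9.72
ee_pos: [446.2, 68.5, 38.7]
tool_rot: [[-1.0, 0.002, 0.001], [0.002, 1.0, 0.0], [-0.001, 0.0, -1.0]]
ft_force: [-2.0, -0.4, 6.8]
gripper_width: 31.5
grip_force: 30.8
```

Emit:
{"fn": "apply_moves", "kwargs": {"rows": [[[0,0,15],[0,0,0],20],[[0,0,35],[0,0,0],20],[[0,0,70],[0,0,0],20],[[0,-10,105],[0,0,0],20],[[10,-40,110],[0,0,0],20]]}}

```text
clock: 10.35
ee_pos: [457.7, 29.0, 150.7]
tool_rot: [[-1.0, -0.001, 0.005], [-0.001, 1.0, 0.001], [-0.005, 0.001, -1.0]]
ft_force: [0.1, -0.7, -0.4]
gripper_width: 31.0
grip_force: 30.1
```

Run:
```python
import pickle,cv2
from h import *
for n in('w1','w2'):
    s,i=pickle.load(open(n+'.pkl','rb'));P=wpts(i,s).reshape(-1,3)
    im=i['img'].reshape(-1,3).astype(int)
    def q(nm,X): print(n,nm,len(X),[np.percentile(X[:,k],[1,50,99]).round(1).tolist() for k in range(2)],cv2.minAreaRect(X[:,:2].astype(np.float32))) if len(X)>5 else 0
    S=lambda x0,x1,y0,y1,z0,z1:P[(P[:,0]>x0)&(P[:,0]<x1)&(P[:,1]>y0)&(P[:,1]<y1)&(P[:,2]>z0)&(P[:,2]<z1)]
    q('panel',S(458,480,-150,0,62,69)); q('floor',S(478,560,-150,0,6,12)); q('handle',S(440,456,-150,0,44,56))
    w=S(490,555,-140,-100,13,30);q('wallR',w);w=S(490,555,-50,-10,13,30);q('wallL',w)
    X=P[(im[:,2]>120)&(im[:,1]<60)];X=X[(X[:,2]>68)&(X[:,2]<76)&(X[:,0]>500)];q('case',X)
    t=S(482,555,-150,0,6,12)
    for x in(490,510,530,550):
        u=t[abs(t[:,0]-x)<4]
        if len(u): print(x,np.percentile(u[:,1],[1,99]).round(1))
```

```text
w1 panel 795 [[465.0, 469.5, 473.0], [-117.4, -77.9, -30.7]] ((468.985107421875, -73.64674377441406), (6.822446346282959, 89.03855895996094), 2.142457962036133)
w1 floor 7983 [[479.0, 520.6, 559.2], [-147.7, -77.7, -29.8]] ((518.9891967773438, -88.87571716308594), (122.10924530029297, 81.9746322631836), 89.98727416992188)
w1 handle 476 [[446.6, 451.2, 455.6], [-99.3, -75.6, -48.9]] ((450.7916564941406, -74.28929138183594), (9.969818115234375, 52.2575569152832), 0.3326411843299866)
w1 wallR 578 [[491.2, 524.6, 554.3], [-139.0, -115.0, -111.6]] ((522.7056884765625, -126.00296020507812), (64.96959686279297, 28.804155349731445), 1.1115025281906128)
w1 wallL 501 [[490.7, 522.5, 554.1], [-31.7, -29.7, -26.6]] ((522.5098876953125, -29.134288787841797), (64.86455535888672, 4.06914758682251), 2.084824562072754)
w1 case 4039 [[566.2, 592.1, 617.7], [-114.7, -52.5, -19.6]] ((594.6993408203125, -68.42585754394531), (56.71596908569336, 100.22006225585938), 1.7747116088867188)
490 [-148.   -31.2]
510 [-147.1  -30.2]
530 [-148.3  -29.7]
550 [-147.8  -29.1]
w2 panel 907 [[464.3, 467.6, 472.5], [-117
[... 314 characters left out ...]
455.7], [-99.9, -76.6, -48.9]] ((450.5721435546875, -74.30589294433594), (10.675345420837402, 52.06954574584961), 0.06361232697963715)
w2 wallR 108 [[490.6, 520.6, 554.1], [-139.8, -129.7, -114.6]] ((521.1550903320312, -131.14501953125), (22.631168365478516, 66.6548843383789), 78.82388305664062)
w2 wallL 345 [[495.7, 523.6, 553.8], [-31.6, -29.8, -27.1]] ((524.4520874023438, -29.21670150756836), (60.13578796386719, 4.522659778594971), 1.3840428590774536)
w2 case 1180 [[574.8, 628.1, 680.7], [-80.9, -50.3, -17.8]] ((629.851318359375, -52.043235778808594), (130.3560333251953, 37.293575286865234), 32.05936813354492)
490 [-149.7 -108.1]
510 [-148.2  -30.8]
530 [-146.4  -29.4]
550 [-147.4  -28.9]
```

Emit:
{"fn": "apply_moves", "kwargs": {"rows": [[[30,-40,0],[0,0,0],20],[[60,-80,0],[0,0,0],20],[[79,-101,0],[0,0,0],20],[[79,-101,-20],[0,0,0],20],[[79,-101,-45],[0,0,0],20]]}}

```text
clock: 10.98
ee_pos: [535.8, -73.2, 102.8]
tool_rot: [[-1.0, 0.003, 0.002], [0.003, 1.0, -0.0], [-0.002, -0.0, -1.0]]
ft_force: [-0.5, 0.2, -0.8]
gripper_width: 31.9
grip_force: 30.1
```

Emit:
{"fn": "apply_moves", "kwargs": {"rows": [[[0,0,-20],[0,0,0],20],[[0,0,-40],[0,0,0],20],[[0,0,-55],[0,0,0],20],[[0,0,-63],[0,0,0],20],[[0,0,-65.5],[0,0,0],20]]}}

```text
clock: 11.6
ee_pos: [535.0, -72.5, 37.2]
tool_rot: [[-1.0, 0.002, -0.0], [0.002, 1.0, 0.0], [0.0, 0.0, -1.0]]
ft_force: [1.1, 0.3, -0.1]
gripper_width: 31.4
grip_force: 30.1
```

Emit:
{"fn": "apply_moves", "kwargs": {"rows": [[[0,0,-0.5],[0,0,0],40],[[0,0,-0.5],[0,0,0],41],[[0,0,0],[0,0,0],41],[[0,0,30],[0,0,0],41],[[0,0,70],[0,0,0],41]]}}

```text
clock: 12.22
ee_pos: [534.1, -72.4, 107.5]
tool_rot: [[-1.0, 0.002, -0.003], [0.002, 1.0, 0.0], [0.003, 0.0, -1.0]]
ft_force: [0.7, -0.3, 0.3]
gripper_width: 40.7
grip_force: 0.0
```

Emit:
{"fn": "apply_moves", "kwargs": {"rows": [[[0,-20,40],[0,0,0],41],[[-10,-70,40],[0,0,0],50],[[-25,-125,40],[0,0,0],60],[[-40,-180,40],[0,0,0],60],[[-54,-223,20],[0,0,0],60]]}}

```text
clock: 12.85
ee_pos: [481.9, -298.6, 129.5]
tool_rot: [[-1.0, 0.003, 0.005], [0.003, 1.0, -0.003], [-0.005, -0.003, -1.0]]
ft_force: [0.5, -0.3, 0.2]
gripper_width: 59.9
grip_force: 0.0
```

```bash
python3 look.py w6;python3 - <<'E'
import pickle
from h import *
s,i=pickle.load(open('w6.pkl','rb'));P=wpts(i,s)
print('c2',disc(P,(480,-294),40,48),'drawer cap',disc(P,(535,-72),47,57),disc(P,(444,-178),40,48,30))
E
```

```text
12.85 [ 481.92 -298.56  129.54] [[-1.0, 0.0028, 0.0048], [0.0028, 1.0, -0.0031], [-0.0048, -0.0031, -1.0]] [ 0.51 -0.28  0.19] [ 0.015 -0.052 -0.026] [-0.55  0.44 -0.02  1.11 -0.   -0.55] 59.85229025068418 0.0
c2 (1323, array([ 479.6, -294.7,   43.3]), (480.9, -294.7, 15.4), np.float64(46.3)) drawer cap (532, array([532.6, -74.7,  51.2]), (533.9, -72.5, 15.6), np.float64(54.0)) 0
```

View pics/w6.png

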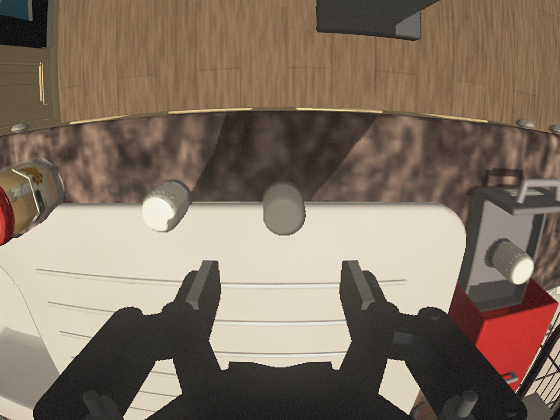

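The picture shows cap 1 standing in the drawer at (512,258). Cap 2 is below the tool at (284,210).

Emit:
{"fn": "apply_moves", "kwargs": {"rows": [[[-0.5,0,-20],[0,0,0],60],[[-0.5,0,-60],[0,0,0],60],[[-0.5,0,-92],[0,0,0],60],[[-0.5,0,-102],[0,0,0],60],[[-0.5,0,-102],[0,0,0],50]]}}

```text
clock: 13.52
ee_pos: [480.6, -295.3, 25.5]
tool_rot: [[-1.0, 0.002, -0.001], [0.002, 1.0, 0.0], [0.001, 0.0, -1.0]]
ft_force: [0.8, 0.5, 0.1]
gripper_width: 50.1
grip_force: 0.0
```

Emit:
{"fn": "apply_moves", "kwargs": {"rows": [[[0,0,0],[0,0,0],20],[[0,0,0],[0,0,0],20],[[0,0,0],[0,0,0],20],[[0,0,0],[0,0,0],20],[[0,0,0],[0,0,0],20]]}}

```text
clock: 14.15
ee_pos: [481.9, -296.2, 27.2]
tool_rot: [[-1.0, 0.002, 0.003], [0.002, 1.0, -0.002], [-0.003, -0.002, -1.0]]
ft_force: [1.0, 0.4, 6.0]
gripper_width: 31.5
grip_force: 30.3
```

Emit:
{"fn": "apply_moves", "kwargs": {"rows": [[[0,0,50],[0,0,0],20],[[0,10,100],[0,0,0],20],[[-5,60,115],[0,0,0],20],[[-10,115,115],[0,0,0],20],[[-15,170,115],[0,0,0],20]]}}

```text
clock: 14.78
ee_pos: [465.4, -124.3, 141.1]
tool_rot: [[-1.0, 0.003, 0.001], [0.003, 1.0, -0.0], [-0.001, -0.0, -1.0]]
ft_force: [0.4, -0.1, -0.3]
gripper_width: 31.5
grip_force: 30.0
```

Emit:
{"fn": "apply_moves", "kwargs": {"rows": [[[-5,55,0],[0,0,0],20],[[-10,110,0],[0,0,0],20],[[-15,160,0],[0,0,0],20],[[-19.5,194,-10],[0,0,0],20],[[-19.5,194,-40],[0,0,0],20]]}}

```text
clock: 15.4
ee_pos: [447.4, 71.0, 101.7]
tool_rot: [[-1.0, -0.003, 0.005], [-0.003, 1.0, 0.001], [-0.005, 0.001, -1.0]]
ft_force: [0.0, -0.4, -0.9]
gripper_width: 31.7
grip_force: 30.1
```

Emit:
{"fn": "apply_moves", "kwargs": {"rows": [[[0,0,0],[0,0,0],20],[[0,0,0],[0,0,0],20],[[0,0,0],[0,0,0],20],[[0,0,0],[0,0,0],20],[[0,0,0],[0,0,0],20]]}}

```text
clock: 16.02
ee_pos: [446.4, 68.2, 100.9]
tool_rot: [[-1.0, 0.002, 0.001], [0.002, 1.0, 0.0], [-0.001, 0.0, -1.0]]
ft_force: [-0.4, 0.5, 0.7]
gripper_width: 31.4
grip_force: 30.1
```

```bash
python3 look.py w7;python3 rel.py w7
```

```text
16.025 [446.43  68.25 100.94] [[-1.0, 0.0024, 0.0008], [0.0024, 1.0, 0.0002], [-0.0008, 0.0002, -1.0]] [-0.35  0.47  0.74] [0.031 0.036 0.029] [ 0.15  0.27 -0.36  0.94  0.    0.15] 31.402007373425175 30.052173890799168
cap (array([446.12402466,  69.63523962]), 1601, np.float64(0.34003437976268724)) disc (3093, array([442.8,  69.6, 117. ]), (443.1, 71.9, 17.7), np.float64(119.5))
pin (array([445.73253314,  69.88407141]), 243, np.float64(0.1456475181846765))
shift [-0.39149152  0.24883179]
pin (array([445.78400814,  69.89770024]), 153, np.float64(0.186089990390188))
shift [-0.34001652  0.26246062]
```

Emit:
{"fn": "apply_moves", "kwargs": {"rows": [[[-0.4,0.2,-10],[0,0,0],20],[[-0.4,0.2,-22],[0,0,0],20],[[-0.4,0.2,-30],[0,0,0],20],[[-0.4,0.2,-34],[0,0,0],20],[[-0.4,0.2,-36],[0,0,0],20]]}}

```text
clock: 16.7
ee_pos: [445.5, 68.6, 64.1]
tool_rot: [[-1.0, 0.002, -0.001], [0.002, 1.0, -0.0], [0.001, -0.0, -1.0]]
ft_force: [-0.1, -0.7, -0.5]
gripper_width: 31.1
grip_force: 30.1
```

Emit:
{"fn": "apply_moves", "kwargs": {"rows": [[[0,0,-1],[0,0,0],20],[[0,0,-2],[0,0,0],20],[[0,0,-3],[0,0,0],20],[[0,0,-4],[0,0,0],20],[[0,0,-4],[0,0,0],20]]}}

```text
clock: 17.32
ee_pos: [445.7, 68.6, 60.5]
tool_rot: [[-1.0, 0.002, -0.0], [0.002, 1.0, -0.0], [0.0, -0.0, -1.0]]
ft_force: [-1.2, -0.7, 0.3]
gripper_width: 31.7
grip_force: 30.1
```

Emit:
{"fn": "apply_moves", "kwargs": {"rows": [[[0,0,-0.5],[0,0,0],20],[[0,0,-1],[0,0,0],20],[[0,0,-1.5],[0,0,0],20],[[0,0,-2],[0,0,0],20],[[0,0,-2],[0,0,0],20]]}}

```text
clock: 17.95
ee_pos: [445.6, 68.6, 58.5]
tool_rot: [[-1.0, 0.002, -0.0], [0.002, 1.0, -0.0], [0.0, -0.0, -1.0]]
ft_force: [0.0, -0.6, -0.1]
gripper_width: 31.5
grip_force: 30.1
```

Emit:
{"fn": "apply_moves", "kwargs": {"rows": [[[0,0,-0.7],[0,0,0],20],[[0,0,-1.4],[0,0,0],20],[[0,0,-2],[0,0,0],20],[[0,0,-2.5],[0,0,0],20],[[0,0,-2.5],[0,0,0],20]]}}

```text
clock: 18.58
ee_pos: [445.7, 68.6, 56.0]
tool_rot: [[-1.0, 0.002, -0.0], [0.002, 1.0, -0.0], [0.0, -0.0, -1.0]]
ft_force: [-0.4, -0.9, -0.1]
gripper_width: 31.4
grip_force: 30.1
```

Emit:
{"fn": "apply_moves", "kwargs": {"rows": [[[0,0,-4],[0,0,0],20],[[0,0,-8],[0,0,0],20],[[0,0,-12],[0,0,0],20],[[0,0,-15],[0,0,0],20],[[0,0,-16],[0,0,0],20]]}}

```text
clock: 19.2
ee_pos: [445.5, 68.6, 39.7]
tool_rot: [[-1.0, 0.002, -0.001], [0.002, 1.0, -0.0], [0.001, -0.0, -1.0]]
ft_force: [-0.5, -0.3, -0.7]
gripper_width: 31.3
grip_force: 30.1
```

Emit:
{"fn": "apply_moves", "kwargs": {"rows": [[[0,0,-0.5],[0,0,0],20],[[0,0,-1],[0,0,0],20],[[0,0,-1.5],[0,0,0],20],[[0,0,-1.8],[0,0,0],20],[[0,0,-1.8],[0,0,0],20]]}}

```text
clock: 19.82
ee_pos: [445.8, 68.7, 39.2]
tool_rot: [[-1.0, 0.002, 0.001], [0.002, 1.0, 0.0], [-0.001, 0.0, -1.0]]
ft_force: [-2.5, 0.9, 7.8]
gripper_width: 31.6
grip_force: 30.9
```

Emit:
{"fn": "apply_moves", "kwargs": {"rows": [[[0,0,15],[0,0,0],20],[[0,0,35],[0,0,0],20],[[0,0,70],[0,0,0],20],[[0,-10,105],[0,0,0],20],[[15,-50,110],[0,0,0],20]]}}

```text
clock: 20.45
ee_pos: [462.3, 19.5, 151.1]
tool_rot: [[-1.0, -0.002, 0.006], [-0.002, 1.0, 0.001], [-0.006, 0.001, -1.0]]
ft_force: [0.3, -0.2, -1.4]
gripper_width: 31.6
grip_force: 30.3
```

Emit:
{"fn": "apply_moves", "kwargs": {"rows": [[[25,-50,0],[0,0,0],20],[[36,-93,0],[0,0,0],20],[[36,-93,-20],[0,0,0],20],[[36,-93,-40],[0,0,0],20],[[36,-93,-50],[0,0,0],20]]}}

```text
clock: 21.08
ee_pos: [495.9, -74.5, 97.1]
tool_rot: [[-1.0, 0.002, -0.002], [0.002, 1.0, 0.0], [0.002, 0.0, -1.0]]
ft_force: [-0.0, -1.1, -0.2]
gripper_width: 31.3
grip_force: 30.3
```

```bash
python3 look.py w8;python3 - <<'E'
import pickle
from h import *
s,i=pickle.load(open('w8.pkl','rb'));P=wpts(i,s).reshape(-1,3);e=s['ee_pos']
S=P[(P[:,2]>62)&(P[:,2]<69)&(P[:,0]>455)&(P[:,0]<480)&(abs(P[:,1]+75)<48)]
print('panel',len(S),np.percentile(S[:,0],[1,99]),np.percentile(S[:,1],[1,99]));print(disc(P,(535,-72),47,57,30))
E
```

```text
21.075 [495.93 -74.49  97.08] [[-1.0, 0.0022, -0.0018], [0.0022, 1.0, 0.0003], [0.0018, 0.0003, -1.0]] [-0.05 -1.11 -0.16] [-0.046 -0.02   0.003] [-0.15  0.36 -0.24  0.97 -0.   -0.15] 31.259779438838514 30.319640645939216
panel 2024 [464.45553549 472.48335276] [-116.51247095  -29.9462083 ]
0
```

Emit:
{"fn": "apply_moves", "kwargs": {"rows": [[[0,0,-20],[0,0,0],20],[[0,0,-40],[0,0,0],20],[[0,0,-53],[0,0,0],20],[[0,0,-58],[0,0,0],20],[[0,0,-60.5],[0,0,0],20]]}}

```text
clock: 21.75
ee_pos: [497.1, -74.3, 37.9]
tool_rot: [[-1.0, 0.002, 0.001], [0.002, 1.0, -0.0], [-0.001, -0.0, -1.0]]
ft_force: [-0.2, 0.1, -0.6]
gripper_width: 31.5
grip_force: 30.3
```

Emit:
{"fn": "apply_moves", "kwargs": {"rows": [[[0,0,-0.5],[0,0,0],40],[[0,0,-0.5],[0,0,0],41],[[0,0,0],[0,0,0],41],[[0,0,30],[0,0,0],41],[[0,0,70],[0,0,0],41]]}}

```text
clock: 22.38
ee_pos: [495.7, -74.2, 107.7]
tool_rot: [[-1.0, 0.002, -0.003], [0.002, 1.0, 0.0], [0.003, 0.0, -1.0]]
ft_force: [0.9, 0.1, -0.5]
gripper_width: 40.7
grip_force: 0.0
```

Emit:
{"fn": "apply_moves", "kwargs": {"rows": [[[0,-20,35],[0,0,0],41],[[-4,-75,35],[0,0,0],50],[[-8,-130,35],[0,0,0],60],[[-12,-185,35],[0,0,0],60],[[-15,-240,35],[0,0,0],60]]}}

```text
clock: 23.0
ee_pos: [481.5, -316.1, 143.1]
tool_rot: [[-1.0, 0.002, 0.001], [0.002, 1.0, -0.0], [-0.001, -0.0, -1.0]]
ft_force: [0.0, 0.1, 0.3]
gripper_width: 60.2
grip_force: 0.0
```

Emit:
{"fn": "apply_moves", "kwargs": {"rows": [[[-2,-50,0],[0,0,0],60],[[-3,-74,-15],[0,0,0],60],[[-3,-74,-15],[0,0,0],60],[[-3,-74,-15],[0,0,0],60],[[-3,-74,-15],[0,0,0],60]]}}

```text
clock: 23.62
ee_pos: [479.2, -387.4, 128.5]
tool_rot: [[-1.0, 0.0, 0.001], [0.0, 1.0, -0.0], [-0.001, -0.0, -1.0]]
ft_force: [0.7, -0.1, 0.6]
gripper_width: 59.9
grip_force: 0.0
```

```bash
python3 look.py w9;python3 - <<'E'
import pickle
from h import *
s,i=pickle.load(open('w9.pkl','rb'));P=wpts(i,s)
print('c3',disc(P,(479,-387),40,48),'drawer caps',disc(P,(535,-72),47,57,19),disc(P,(496,-73),47,57,19))
E
```

```text
23.625 [ 479.23 -387.37  128.45] [[-1.0, 0.0003, 0.0007], [0.0003, 1.0, -0.0003], [-0.0007, -0.0003, -1.0]] [ 0.66 -0.07  0.55] [ 0.02   0.02  -0.018] [-0.68  0.54  0.14  1.17  0.   -0.68] 59.85975754891049 0.0
c3 (1331, array([ 477.9, -387.9,   43.3]), (479.3, -388.1, 15.5), np.float64(46.0)) drawer caps 0 0
```

Emit:
{"fn": "apply_moves", "kwargs": {"rows": [[[0,-1,-30],[0,0,0],60],[[0,-1,-70],[0,0,0],60],[[0,-1,-94],[0,0,0],60],[[0,-1,-102],[0,0,0],60],[[0,-1,-102],[0,0,0],50]]}}

```text
clock: 24.3
ee_pos: [479.0, -389.0, 26.1]
tool_rot: [[-1.0, 0.001, 0.0], [0.001, 1.0, -0.0], [-0.0, -0.0, -1.0]]
ft_force: [-0.8, 0.2, 0.8]
gripper_width: 50.0
grip_force: 0.0
```

Emit:
{"fn": "apply_moves", "kwargs": {"rows": [[[0,0,0],[0,0,0],20],[[0,0,0],[0,0,0],20],[[0,0,0],[0,0,0],20],[[0,0,0],[0,0,0],20],[[0,0,0],[0,0,0],20]]}}

```text
clock: 24.92
ee_pos: [479.8, -390.2, 27.5]
tool_rot: [[-1.0, 0.002, 0.003], [0.002, 1.0, -0.002], [-0.003, -0.002, -1.0]]
ft_force: [0.3, 0.6, 5.8]
gripper_width: 31.1
grip_force: 30.3
```

Emit:
{"fn": "apply_moves", "kwargs": {"rows": [[[0,0,50],[0,0,0],20],[[0,10,100],[0,0,0],20],[[-3,60,115],[0,0,0],20],[[-6,115,115],[0,0,0],20],[[-10,170,115],[0,0,0],20]]}}

```text
clock: 25.55
ee_pos: [468.5, -218.1, 141.2]
tool_rot: [[-1.0, 0.003, 0.001], [0.003, 1.0, -0.0], [-0.001, -0.0, -1.0]]
ft_force: [0.5, 0.4, -0.1]
gripper_width: 31.5
grip_force: 30.0
```

Emit:
{"fn": "apply_moves", "kwargs": {"rows": [[[-4,55,0],[0,0,0],20],[[-8,110,0],[0,0,0],20],[[-12,165,0],[0,0,0],20],[[-16,220,0],[0,0,0],20],[[-20,265,-5],[0,0,0],20]]}}

```text
clock: 26.18
ee_pos: [448.6, 47.5, 136.2]
tool_rot: [[-1.0, 0.001, 0.001], [0.001, 1.0, 0.0], [-0.001, 0.0, -1.0]]
ft_force: [0.0, -0.1, -0.6]
gripper_width: 31.3
grip_force: 30.0
```

Emit:
{"fn": "apply_moves", "kwargs": {"rows": [[[-3.3,22.8,-15],[0,0,0],20],[[-3.3,22.8,-35],[0,0,0],20],[[-3.3,22.8,-35],[0,0,0],20],[[-3.3,22.8,-35],[0,0,0],20],[[-3.3,22.8,-35],[0,0,0],20]]}}

```text
clock: 26.8
ee_pos: [446.1, 68.1, 101.5]
tool_rot: [[-1.0, 0.003, 0.002], [0.003, 1.0, 0.0], [-0.002, 0.0, -1.0]]
ft_force: [-0.1, -0.2, -0.1]
gripper_width: 31.1
grip_force: 30.0
```

```bash
python3 look.py w10;python3 rel.py w10
python3 - <<'E'
import pickle
from h import *
s,i=pickle.load(open('w10.pkl','rb'));P=wpts(i,s)
print('drawer caps',disc(P,(535,-72),47,57,19),disc(P,(496,-73),47,57,19))
E
```

```text
26.8 [446.13  68.12 101.55] [[-1.0, 0.0027, 0.0016], [0.0027, 1.0, 0.0002], [-0.0016, 0.0002, -1.0]] [-0.05 -0.24 -0.07] [-0.029  0.013 -0.007] [ 0.15  0.27 -0.36  0.94 -0.    0.15] 31.050720917195815 29.974605966126546
cap (array([446.15282168,  69.50234203]), 1612, np.float64(0.359973725050178)) disc (3022, array([442.9,  69.5, 117.4]), (444.0, 67.1, 17.6), np.float64(119.8))
pin (array([445.70669954,  69.82414215]), 238, np.float64(0.1366607481240462))
shift [-0.44612214  0.32180012]
pin (array([445.78788264,  69.75515059]), 155, np.float64(0.2247174314804308))
shift [-0.36493904  0.25280856]
drawer caps (524, array([528.7, -70.6,  51.4]), (532.5, -70.5, 15.5), np.float64(54.0)) (849, array([493.8, -70.2,  51.5]), (495.2, -72.2, 15.7), np.float64(53.9))
```

Emit:
{"fn": "apply_moves", "kwargs": {"rows": [[[-0.3,0.2,-10],[0,0,0],20],[[-0.3,0.2,-20],[0,0,0],20],[[-0.3,0.2,-24],[0,0,0],20],[[-0.3,0.2,-27],[0,0,0],20],[[-0.3,0.2,-29],[0,0,0],20]]}}

```text
clock: 27.48
ee_pos: [445.2, 68.7, 71.5]
tool_rot: [[-1.0, 0.002, 0.0], [0.002, 1.0, 0.0], [-0.0, 0.0, -1.0]]
ft_force: [-0.1, -0.0, -0.1]
gripper_width: 31.4
grip_force: 30.0
```

Emit:
{"fn": "apply_moves", "kwargs": {"rows": [[[0,0,-2],[0,0,0],20],[[0,0,-4],[0,0,0],20],[[0,0,-6],[0,0,0],20],[[0,0,-7],[0,0,0],20],[[0,0,-7],[0,0,0],20]]}}

```text
clock: 28.1
ee_pos: [445.1, 68.7, 64.7]
tool_rot: [[-1.0, 0.002, 0.0], [0.002, 1.0, -0.0], [-0.0, -0.0, -1.0]]
ft_force: [0.5, -0.9, -0.6]
gripper_width: 31.3
grip_force: 30.0
```

Emit:
{"fn": "apply_moves", "kwargs": {"rows": [[[0,0,-0.7],[0,0,0],20],[[0,0,-1.4],[0,0,0],20],[[0,0,-2.1],[0,0,0],20],[[0,0,-2.5],[0,0,0],20],[[0,0,-2.5],[0,0,0],20]]}}

```text
clock: 28.72
ee_pos: [445.1, 68.6, 62.2]
tool_rot: [[-1.0, 0.002, -0.0], [0.002, 1.0, -0.0], [0.0, -0.0, -1.0]]
ft_force: [-0.1, 0.3, -0.2]
gripper_width: 31.1
grip_force: 30.0
```

Emit:
{"fn": "apply_moves", "kwargs": {"rows": [[[0,0,-0.5],[0,0,0],20],[[0,0,-1],[0,0,0],20],[[0,0,-1.5],[0,0,0],20],[[0,0,-1.8],[0,0,0],20],[[0,0,-1.8],[0,0,0],20]]}}

```text
clock: 29.35
ee_pos: [445.2, 68.7, 61.4]
tool_rot: [[-1.0, 0.002, 0.001], [0.002, 1.0, 0.0], [-0.001, 0.0, -1.0]]
ft_force: [-3.0, -0.2, 8.4]
gripper_width: 30.6
grip_force: 31.0
```

Contact came at the step height of about 34 mm. I'll centre by 0.7 mm and try again, to rule out a 22 mm cap hanging on the step.

Emit:
{"fn": "apply_moves", "kwargs": {"rows": [[[0,0,1.5],[0,0,0],20],[[0.7,0,1.5],[0,0,0],20],[[0.7,0,0.8],[0,0,0],20],[[0.7,0,0],[0,0,0],20],[[0.7,0,0],[0,0,0],20]]}}

```text
clock: 29.98
ee_pos: [446.0, 68.7, 61.3]
tool_rot: [[-1.0, 0.002, 0.001], [0.002, 1.0, 0.0], [-0.001, 0.0, -1.0]]
ft_force: [-1.3, -0.8, 9.9]
gripper_width: 31.6
grip_force: 31.2
```

Emit:
{"fn": "apply_moves", "kwargs": {"rows": [[[0,0,1.5],[0,0,0],20],[[0,0.7,1.5],[0,0,0],20],[[0,1.4,1.5],[0,0,0],20],[[0,2,1.5],[0,0,0],20],[[0,2,1.5],[0,0,0],20]]}}

```text
clock: 30.6
ee_pos: [445.7, 69.8, 61.7]
tool_rot: [[-1.0, 0.002, -0.0], [0.002, 1.0, -0.002], [0.0, -0.002, -1.0]]
ft_force: [0.0, -5.5, -0.4]
gripper_width: 31.6
grip_force: 30.0
```

Lateral play is only about 1 mm, so this is a 15 mm cap that has gone down to the step. It goes to the caddy.

Emit:
{"fn": "apply_moves", "kwargs": {"rows": [[[0,-2,0],[0,0,0],20],[[0,-2,15],[0,0,0],20],[[0,-2,35],[0,0,0],20],[[0,-2,70],[0,0,0],20],[[0,0,108],[0,0,0],20]]}}

```text
clock: 31.22
ee_pos: [445.2, 71.4, 170.6]
tool_rot: [[-1.0, 0.001, -0.001], [0.001, 1.0, 0.002], [0.001, 0.002, -1.0]]
ft_force: [0.3, -0.7, -0.6]
gripper_width: 31.2
grip_force: 30.5
```

```bash
python3 look.py w11;python3 - <<'E'
import pickle,cv2
from h import *
s,i=pickle.load(open('w11.pkl','rb'));W=wpts(i,s).reshape(-1,3);im=i['img'].reshape(-1,3).astype(int)
a,b=pickle.load(open('im.pkl','rb'));S=pts(b).reshape(-1,3);si=b['img'].reshape(-1,3).astype(int)
for n,P,g in(('w',W,im),('s',S,si)):
    X=P[(g[:,0]>g[:,2]+35)&(P[:,2]>100)&(P[:,2]<109)&(P[:,0]<600)&(P[:,1]>200)&(P[:,1]<450)]
    if len(X)>5: print(n,len(X),X.min(0).round(),X.max(0).round(),cv2.minAreaRect(X[:,:2].astype(np.float32)))
    Y=P[(g[:,0]<g[:,2]+20)&(P[:,2]>60)&(P[:,0]>480)&(P[:,0]<660)&(P[:,1]>220)&(P[:,1]<440)]
    for z in range(60,300,40):
        q=Y[(Y[:,2]>z)&(Y[:,2]<z+40)]
        if len(q): print(n,'rack z',z,len(q),np.percentile(q[:,0],[0,2,20]).round())
E
```

```text
31.225 [445.21  71.36 170.57] [[-1.0, 0.0015, -0.0014], [0.0015, 1.0, 0.0021], [0.0014, 0.0021, -1.0]] [ 0.27 -0.67 -0.57] [-0.008  0.001  0.026] [ 0.16  0.19 -0.26  1.12  0.    0.16] 31.17909964767876 30.512949085095897
w 296 [435. 229. 101.] [556. 254. 106.] ((495.9198913574219, 241.51490783691406), (121.15419006347656, 24.320220947265625), 0.41478946805000305)
w rack z 60 3705 [480. 483. 510.]
w rack z 100 2173 [480. 495. 599.]
w rack z 140 990 [599. 602. 622.]
w rack z 180 88 [615. 616. 620.]
s 141 [430. 227. 101.] [555. 433. 107.] ((493.35919189453125, 330.37066650390625), (120.29084014892578, 203.66107177734375), 1.7224979400634766)
s rack z 60 447 [546. 548. 598.]
s rack z 100 531 [482. 598. 603.]
s rack z 140 300 [598. 601. 620.]
s rack z 180 268 [617. 620. 629.]
s rack z 220 132 [629. 631. 640.]
s rack z 260 3 [657. 657. 658.]
```

Emit:
{"fn": "apply_moves", "kwargs": {"rows": [[[10,55,0],[0,0,0],20],[[20,110,0],[0,0,0],20],[[30,165,0],[0,0,0],20],[[40,215,0],[0,0,0],20],[[48,244,0],[0,0,0],20]]}}

```text
clock: 31.9
ee_pos: [493.4, 318.0, 169.5]
tool_rot: [[-1.0, -0.001, -0.001], [-0.001, 1.0, 0.002], [0.001, 0.002, -1.0]]
ft_force: [-0.1, -0.8, 0.0]
gripper_width: 31.3
grip_force: 30.6
```

Emit:
{"fn": "apply_moves", "kwargs": {"rows": [[[0,0,-15],[0,0,0],20],[[0,0,-40],[0,0,0],20],[[0,0,-70],[0,0,0],20],[[0,0,-100],[0,0,0],20],[[0,0,-115],[0,0,0],20]]}}

```text
clock: 32.52
ee_pos: [492.0, 313.0, 52.4]
tool_rot: [[-1.0, 0.003, -0.004], [0.003, 1.0, -0.002], [0.004, -0.002, -1.0]]
ft_force: [0.4, 0.0, -0.4]
gripper_width: 31.2
grip_force: 30.6
```

Emit:
{"fn": "apply_moves", "kwargs": {"rows": [[[0,0,-7],[0,0,0],20],[[0,0,-14],[0,0,0],20],[[0,0,-19],[0,0,0],20],[[0,0,-21],[0,0,0],20],[[0,0,-22],[0,0,0],20]]}}

```text
clock: 33.15
ee_pos: [494.0, 314.8, 33.2]
tool_rot: [[-1.0, 0.002, 0.0], [0.002, 1.0, 0.0], [-0.0, 0.0, -1.0]]
ft_force: [-0.6, 0.7, -0.1]
gripper_width: 31.6
grip_force: 30.6
```

Emit:
{"fn": "apply_moves", "kwargs": {"rows": [[[0,0,-1.3],[0,0,0],20],[[0,0,-1.3],[0,0,0],42],[[0,0,-1.3],[0,0,0],44],[[0,0,-1.3],[0,0,0],44],[[0,0,30],[0,0,0],44]]}}

```text
clock: 33.78
ee_pos: [491.7, 313.3, 60.6]
tool_rot: [[-1.0, 0.002, -0.005], [0.002, 1.0, -0.003], [0.005, -0.003, -1.0]]
ft_force: [0.4, 0.2, 0.4]
gripper_width: 43.8
grip_force: 0.0
```

Emit:
{"fn": "apply_moves", "kwargs": {"rows": [[[0,0,45],[0,0,0],44],[[0,0,95],[0,0,0],44],[[0,-10,115],[0,0,0],30],[[-20,-60,115],[0,0,0],10],[[-45,-110,115],[0,0,0],0]]}}

```text
clock: 34.4
ee_pos: [448.8, 203.9, 178.3]
tool_rot: [[-1.0, 0.001, 0.002], [0.001, 1.0, 0.0], [-0.002, 0.0, -1.0]]
ft_force: [1.3, -1.1, 0.2]
gripper_width: 0.1
grip_force: 0.0
```

```bash
python3 look.py w12;python3 - <<'E'
import pickle
from h import *
s,i=pickle.load(open('w12.pkl','rb'));P=wpts(i,s).reshape(-1,3);im=i['img'].reshape(-1,3).astype(int)
print('caddycap',disc(P[im.min(1)>80],(494,316),42,56,30),disc(P,(494,316),42,56,20))
E
```

```text
34.4 [448.79 203.86 178.32] [[-1.0, 0.0009, 0.0017], [0.0009, 1.0, 0.0003], [-0.0017, 0.0003, -1.0]] [ 1.28 -1.09  0.23] [-0.042  0.03  -0.017] [ 0.43  0.27 -0.14  1.16 -0.    0.43] 0.06531760734391943 0.0
caddycap (717, array([491.3, 314.5,  46.9]), (492.7, 316.1, 15.6), np.float64(49.6)) (717, array([491.3, 314.5,  46.9]), (492.7, 316.1, 15.6), np.float64(49.6))
```

View pics/w12.png

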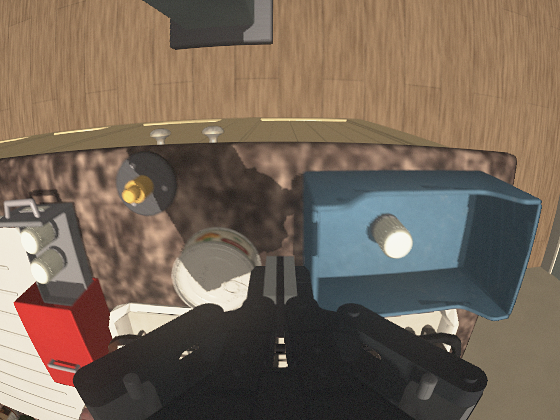

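Caps 1 and 2 stand in the drawer at (40,235) and (48,265), and cap 3 stands in the caddy at (393,240). Now to shut the drawer by its handle with closed fingers.

Emit:
{"fn": "apply_moves", "kwargs": {"rows": [[[-10,-55,0],[0,0,0],0],[[-20,-112,0],[0,0,0],0],[[-29,-170,0],[0,0,0],0],[[-31,-225,0],[0,0,0],0],[[-31,-281,0],[0,0,0],0]]}}

```text
clock: 35.08
ee_pos: [417.7, -77.9, 178.4]
tool_rot: [[-1.0, 0.002, 0.001], [0.002, 1.0, -0.0], [-0.001, -0.0, -1.0]]
ft_force: [1.3, 0.1, 0.4]
gripper_width: 0.0
grip_force: 0.0
```

Emit:
{"fn": "apply_moves", "kwargs": {"rows": [[[0,0,-30],[0,0,0],0],[[0,0,-75],[0,0,0],0],[[0,0,-115],[0,0,0],0],[[0,0,-124],[0,0,0],0],[[0,0,-124],[0,0,0],0]]}}

```text
clock: 35.7
ee_pos: [418.0, -76.3, 54.2]
tool_rot: [[-1.0, 0.002, -0.0], [0.002, 1.0, 0.0], [0.0, 0.0, -1.0]]
ft_force: [0.0, 0.4, -0.0]
gripper_width: -0.0
grip_force: 0.0
```

```bash
python3 look.py w13;python3 - <<'E'
import pickle
from h import *
s,i=pickle.load(open('w13.pkl','rb'));P=wpts(i,s).reshape(-1,3)
X=P[(P[:,2]>44)&(P[:,2]<57)&(P[:,0]>425)&(P[:,0]<462)&(abs(P[:,1]+75)<40)]
for y in range(-105,-45,6):
    q=X[abs(X[:,1]-y)<3]; print(y,len(q),np.percentile(q[:,0],[2,50,98]).round(1) if len(q) else '')
print(disc(P,(535,-71),47,57,19),disc(P,(496,-73),47,57,19))
E
```

```text
35.7 [417.97 -76.28  54.17] [[-1.0, 0.0017, -0.0004], [0.0017, 1.0, 0.0001], [0.0004, 0.0001, -1.0]] [ 0.    0.39 -0.05] [ 0.002 -0.01  -0.026] [-0.18  0.29 -0.49  0.79  0.   -0.18] -0.03347157774828524 0.0
-105 0 
-99 0 
-93 0 
-87 0 
-81 0 
-75 0 
-69 0 
-63 0 
-57 0 
-51 0 
0 0
```

Emit:
{"fn": "apply_moves", "kwargs": {"rows": [[[8,0,0],[0,0,0],0],[[14,0,0],[0,0,0],0],[[18,0.2,0],[0,0,0],0],[[23,0.4,0],[0,0,0],0],[[28,0.5,0],[0,0,0],0]]}}

```text
clock: 36.38
ee_pos: [445.9, -75.7, 53.9]
tool_rot: [[-1.0, 0.002, -0.001], [0.002, 1.0, 0.0], [0.001, 0.0, -1.0]]
ft_force: [-0.8, -0.2, 1.1]
gripper_width: 0.1
grip_force: 0.6
```

Emit:
{"fn": "apply_moves", "kwargs": {"rows": [[[6,0.2,0],[0,0,0],0],[[13,0.4,0],[0,0,0],0],[[20,0.7,0],[0,0,0],0],[[26,0.9,0],[0,0,0],0],[[31,1.1,0],[0,0,0],0]]}}

```text
clock: 37.0
ee_pos: [477.2, -74.6, 53.8]
tool_rot: [[-1.0, 0.002, -0.0], [0.002, 1.0, 0.0], [0.0, 0.0, -1.0]]
ft_force: [-1.9, 0.4, 0.4]
gripper_width: -0.1
grip_force: 0.6
```

Pushing steadily at about 1–2 N. Continuing.

Emit:
{"fn": "apply_moves", "kwargs": {"rows": [[[6,0.2,0],[0,0,0],0],[[13,0.4,0],[0,0,0],0],[[20,0.7,0],[0,0,0],0],[[27,0.9,0],[0,0,0],0],[[34,1.2,0],[0,0,0],0]]}}

```text
clock: 37.62
ee_pos: [511.3, -73.5, 53.9]
tool_rot: [[-1.0, 0.002, -0.0], [0.002, 1.0, 0.0], [0.0, 0.0, -1.0]]
ft_force: [-1.5, 1.6, 0.1]
gripper_width: 0.1
grip_force: 0.6
```

Emit:
{"fn": "apply_moves", "kwargs": {"rows": [[[5,0.2,0],[0,0,0],0],[[9,0.3,0],[0,0,0],0],[[12,0.4,0],[0,0,0],0],[[15,0.5,0],[0,0,0],0],[[17,0.6,0],[0,0,0],0]]}}

```text
clock: 38.25
ee_pos: [527.9, -73.0, 53.9]
tool_rot: [[-1.0, 0.002, -0.0], [0.002, 1.0, -0.0], [0.0, -0.0, -1.0]]
ft_force: [-0.8, 0.6, 0.1]
gripper_width: -0.0
grip_force: 0.5
```

```bash
python3 look.py w14
```

```text
38.25 [527.91 -72.99  53.91] [[-1.0, 0.0018, -0.0], [0.0018, 1.0, -0.0], [0.0, -0.0, -1.0]] [-0.76  0.57  0.14] [0.177 0.249 0.007] [-0.14  0.46 -0.21  0.9  -0.   -0.14] -0.016405054822277863 0.5310918018221855
```

Emit:
{"fn": "apply_moves", "kwargs": {"rows": [[[1.5,0,0],[0,0,0],0],[[3,0.1,0],[0,0,0],0],[[4,0.1,0],[0,0,0],0],[[5,0.2,0],[0,0,0],0],[[5,0.2,0],[0,0,0],0]]}}

```text
clock: 38.92
ee_pos: [533.0, -72.8, 53.9]
tool_rot: [[-1.0, 0.002, 0.0], [0.002, 1.0, -0.0], [-0.0, -0.0, -1.0]]
ft_force: [-1.7, -0.4, -0.2]
gripper_width: -0.1
grip_force: 0.3
```

Emit:
{"fn": "apply_moves", "kwargs": {"rows": [[[0.5,0,0],[0,0,0],0],[[1,0,0],[0,0,0],0],[[1.5,0,0],[0,0,0],0],[[2,0.1,0],[0,0,0],0],[[2,0.1,0],[0,0,0],0]]}}

```text
clock: 39.55
ee_pos: [534.9, -72.7, 53.9]
tool_rot: [[-1.0, 0.002, 0.0], [0.002, 1.0, -0.0], [-0.0, -0.0, -1.0]]
ft_force: [-0.8, -0.8, 0.0]
gripper_width: -0.1
grip_force: 0.4
```

Emit:
{"fn": "apply_moves", "kwargs": {"rows": [[[0.7,0,0],[0,0,0],0],[[1.4,0,0],[0,0,0],0],[[2,0.1,0],[0,0,0],0],[[2.5,0.1,0],[0,0,0],0],[[2.5,0.1,0],[0,0,0],0]]}}

```text
clock: 40.17
ee_pos: [537.0, -72.6, 53.9]
tool_rot: [[-1.0, 0.002, -0.001], [0.002, 1.0, -0.0], [0.001, -0.0, -1.0]]
ft_force: [-2.3, 0.3, 1.2]
gripper_width: 0.4
grip_force: 1.1
```

Run:
```python
from rig import *
from h import *
for n in('scene','side'):
    b=get_image(n);P=pts(b).reshape(-1,3)
    X=P[(P[:,2]>58)&(P[:,2]<69)&(P[:,0]>480)&(P[:,0]<575)&(P[:,1]>-118)&(P[:,1]<-25)]
    g=b['img'].reshape(-1,3).astype(int);R=P[(g[:,2]>120)&(g[:,1]<60)&(g[:,0]<60)&(P[:,2]>66)&(P[:,2]<76)&(P[:,0]>500)]
    print(n,len(X),np.percentile(X[:,0],[1,10,50,90,99]).round(1) if len(X) else'',np.percentile(R[:,0],[1,5]) if len(R) else '')
```

```text
scene 34 [520.7 525.9 542.5 572.7 573.9] [601.10627181 607.31323169]
side 22 [525.8 526.1 535.6 545.5 572.2] [571.93791585 571.94722889]
```

Emit:
{"fn": "apply_moves", "kwargs": {"rows": [[[0.5,0,0],[0,0,0],0],[[1,0,0],[0,0,0],0],[[1.5,0.1,0],[0,0,0],0],[[2,0.1,0],[0,0,0],0],[[2,0.1,0],[0,0,0],0]]}}

```text
clock: 40.9
ee_pos: [537.2, -72.6, 53.7]
tool_rot: [[-1.0, 0.002, -0.004], [0.002, 1.0, -0.0], [0.004, -0.0, -1.0]]
ft_force: [-7.8, -0.4, 5.8]
gripper_width: -0.0
grip_force: 3.7
```

It is at the hard stop, with 8 N and no further motion. Retreating.

Emit:
{"fn": "apply_moves", "kwargs": {"rows": [[[-6,0,0],[0,0,0],0],[[-25,0,0],[0,0,0],0],[[-65,0,20],[0,0,0],0],[[-95,0,65],[0,0,0],0],[[-110,0,125],[0,0,0],0]]}}

```text
clock: 41.52
ee_pos: [427.4, -72.2, 179.1]
tool_rot: [[-1.0, 0.002, -0.002], [0.002, 1.0, 0.001], [0.002, 0.001, -1.0]]
ft_force: [1.5, -0.5, -0.3]
gripper_width: 0.0
grip_force: 0.0
```

Emit:
{"fn": "apply_moves", "kwargs": {"rows": [[[-20,0,20],[0,0,0],0],[[-40,0,40],[0,0,0],0],[[-40,0,40],[0,0,0],0],[[-40,0,40],[0,0,0],0],[[-40,0,40],[0,0,0],0]]}}

```text
clock: 42.15
ee_pos: [389.6, -72.4, 218.0]
tool_rot: [[-1.0, 0.002, -0.001], [0.002, 1.0, 0.0], [0.001, 0.0, -1.0]]
ft_force: [0.5, 0.7, 0.8]
gripper_width: 0.2
grip_force: 0.0
```

```bash
python3 look.py w15
python3 - <<'E'
import pickle
from h import *
s,i=pickle.load(open('w15.pkl','rb'));P=wpts(i,s).reshape(-1,3);g=i['img'].reshape(-1,3).astype(int)
X=P[(P[:,2]>60)&(P[:,2]<69)&(P[:,0]>520)&(P[:,0]<575)&(P[:,1]>-118)&(P[:,1]<-25)&(g[:,2]<g[:,1]+40)]
R=P[(g[:,2]>g[:,1]+60)&(P[:,2]>68)&(P[:,2]<76)&(P[:,0]>540)&(P[:,0]<720)]
print(len(X),np.percentile(X[:,0],[1,50,99]),len(R),np.percentile(R[:,0],[1,5]))
E
```

```text
42.15 [389.59 -72.37 218.01] [[-1.0, 0.0016, -0.001], [0.0016, 1.0, 0.0003], [0.001, 0.0003, -1.0]] [0.52 0.68 0.85] [ 0.009  0.039 -0.051] [-0.18  0.05 -0.29  1.23  0.   -0.18] 0.17470471775358437 0.0
39 [566.47816525 567.71745975 569.46757504] 242 [566.65336403 567.25067748]
```

View pics/w15.png

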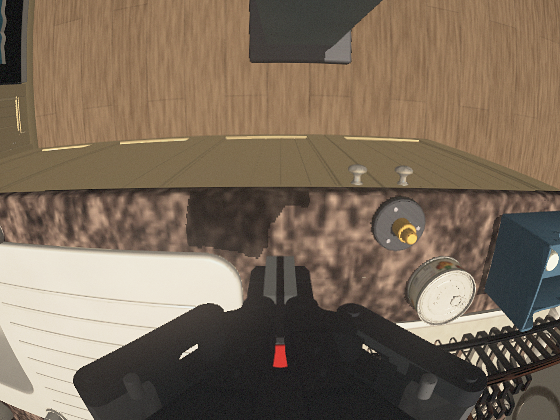

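The fingers hide the box front here. One side-camera crop will confirm it.

Run:
```python
from rig import *
import cv2
from h import *
b=get_image('side');a=get_image('scene')
for n,i in(('sc',a),('sd',b)):
    P=pts(i).reshape(-1,3);X=P[(P[:,2]>35)&(P[:,2]<66)&(P[:,0]>500)&(P[:,0]<575)&(P[:,1]>-130)&(P[:,1]<-15)]
    h=X[(X[:,2]>44)&(X[:,2]<57)];p=X[abs(X[:,2]-62)<5]
    print(n,'handle',np.sort(h[:,0]).round()[:14],'panel',np.sort(p[:,0]).round()[:20])
r=lambda i,x,y,w,h:cv2.resize(i['img'][y:y+h,x:x+w],(800,300),interpolation=cv2.INTER_CUBIC)
cv2.imwrite('pics/f.png',np.vstack([r(a,165,165,240,90),r(b,180,190,160,60)]))
```

```text
sc handle [541. 547. 547. 548. 549. 550. 550. 550. 550. 551. 551. 551. 552. 552.] panel [561. 561. 562. 562. 562. 563. 564. 564. 565. 565. 565. 565. 565. 565.
 565. 566. 566. 566. 566. 567.]
sd handle [549. 549. 549. 549. 549. 549. 549. 550. 550. 552. 552. 552. 552. 553.] panel [567. 567. 570. 570. 570. 573. 573.]
```

View pics/f.png

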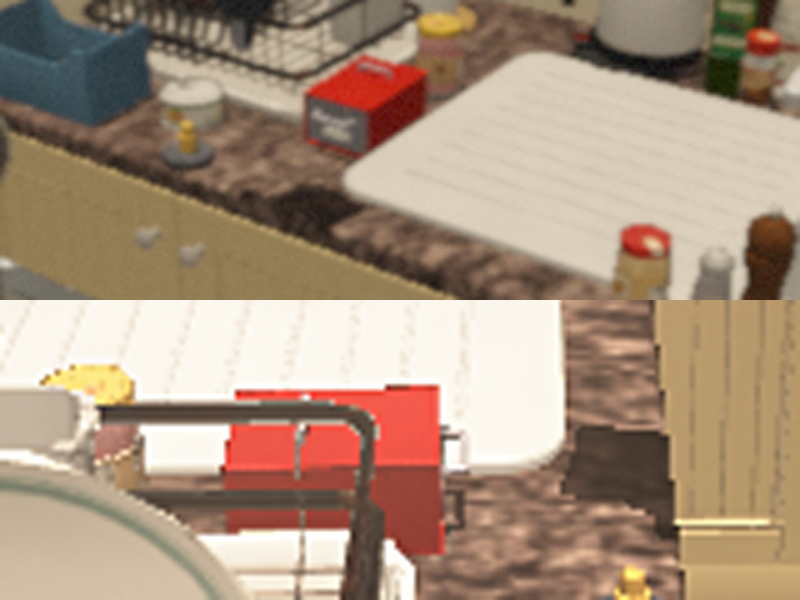

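The drawer front is flush in the red frame. The box is at (365,105) in the top view, and in the lower view only the handle sticks out. The bystanders are where they were, so I'm handing the job in.

```bash
python3 -c "
from rig import *
print(finish_job())"
```

```text
the job is handed in; nothing more can be done
None
```

All three caps are sorted: the two 22 mm caps (nearest and middle) are in the red box's drawer, the 15 mm cap (farthest) is in the blue caddy, the drawer is fully shut, and the job was handed in at about 42 s.

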